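# Cap the lantern and present the heavier finial

### The arm

A 7-joint arm with a two-finger parallel gripper is mounted at the origin on the work surface. World frame = base frame: x ahead of the robot, y to its left, z up, the work surface at z = 0. Lengths are in m, angles in rad, forces in N, time in s.
With the tool pointing down it reaches from about 0.425 to 0.925 m from the base axis. Payload 6.8 kg.
Tool frame: the origin (TCP) lies at the very end of the fingers, on their centre line; the grasp point (between the pads) lies 19 mm behind it; z points along the fingers, x is the direction in which the jaws open and shut, and the axes are right-handed (so a half turn about z gives the same grasp; the last joint's range is limited). The gripper opens to 85 mm and grips with 20 to 120 N. Pads are 22 mm wide; open, the fingers measure 114 mm over their backs; the gripper's body (76 mm by 85 mm) begins 54 mm behind the grasp point. The pads swing forward as they close: fully open they stand 13 mm farther back than shut.
Start: joints at [-1.449, 0.477, 0.022, 1.555, -0.011, 1.109, -0.083], TCP at [0.154, 0.657, 0.201] pointing down, gripper open.
Joint ranges: [-2.96, 2.96], [-0.34, 2.1], [-1.41, 1.46], [0.24, 2.44], [-1.37, 4.51], [0.17, 1.92], [-2.96, 2.96]. Speed limits (rad/s): [2.39, 2.39, 3.14, 3.14, 3.14, 3.14, 3.14].

### API

Orientations are given as a rotation vector (axis times angle).
In Python, from bench import * gives the robot as it stands.
- The arm moves only by the tool servo_tool, never from a script. Its argument "increments" is one flat list of numbers, 7 for each row, row after row: the shift along the tool's x, y, z in mm, then the turn, a rotation vector about the tool's x, y, z in rad, then the finger opening in mm, from 0 to 85.4. In form: [tx, ty, tz, wx, wy, wz, fingers, tx, ty, tz, wx, wy, wz, fingers, ...]. A call has exactly 8 rows; each row shifts and turns the commanded pose from where the row before left it, along the tool's axes as they then stand; what a row does not reach is not made up. A row lasts 1/8 s, in which the tool goes at most 62.5 mm and 10.7 degrees, less where a joint would pass 70% of its speed; a pose out of reach is approached as far as the arm can. A call is refused whole if a number of a shift passes 62.5 or a number of a turn 0.188, either way. A call with a gripper value outside its range is refused whole. The fingers move at their own pace and stop on an object; "squeeze" is the grip in N (left out, the last holds). Time passes only in rows, so rows that do not move let the fingers close, or fill a call up. It gives the time, the measured TCP pose, the force and the opening at its end, in the units of the state.
- get_obs(): the state, without advancing time (a new reading comes with each control period).
- grab_frame(name): name is "side" or "top" or "wrist"; returns (picture, depth): 400x640x3 uint8, red, green, blue; 400x640 float32, m along the optical axis (not along the pixel's ray), 0 where there is no reading.
- calibration(name): a dict with "fx", "fy", "cx", "cy" (pixels), "k1" (the pictures are not rectified: a ray, as slopes to the right and down, at radius r is drawn at 1 + k1 r^2 times it, then the intrinsics apply), "eye" and "orientation" of the camera in the world; the wrist camera has in their place "T_tool_cam" (4x4, takes a point from camera to tool coordinates, whose origin is the TCP and whose axes are the tool frame's). Camera axes: x right, y up, looking along -z (the intrinsics and any distortion apply to the point x, -y, -z); pixel columns grow to the right and rows downward; lengths in m; the calibration is good to about 2 mm. A picture is of the moment at which its call begins: read the wrist's pose just before it. calibration takes no time and is no camera call.
- hand_in(): hands the job in, once; it reports no verdict.
The state is a dict: "clock": time; "joints": joint angles; "qvel": joint speeds; "tau": joint torques, N m; "tcp_pos": TCP position; "orientation": TCP orientation; "contact_force": force on the tool from outside, world axes, zero at the start; "moment": the same for the moment, N m; "grip_width": finger opening in m.
Only numpy, scipy, OpenCV 4.12 (cv2) and the standard library are available. Lean on these libraries where they do the work, as an engineer would, in place of code of your own. Each camera call takes 0.05 s, during which the arm holds its last target.

### The job

First set the tapered cap into the lantern's neck, fully down so that its flange sits flat on the rim. Then lift both brass finials in turn, one at a time, to feel which is the heavier (it has a steel core); stand the lighter one upright back on the plywood board. Finish while holding the heavier one still and upright, centred about 4 cm above the cap and touching nothing but the gripper, without disturbing the other things on the bench or tipping a finial over.

Things in the scene. Friction and masses are not known exactly. Their poses are not given: they have to be found in the camera images.
- cap: lantern cap, 70 tall, about 90 g, starting upright on the bench: aluminium plug tapering from 30 in diameter at its bottom to 39 at 28 above the bottom, then a flange 54 in diameter from 28 to 34, then a pale wooden stub 28 in diameter from 34 to 70 (the place to grip). Origin: centre of its bottom end; z up along its axis.
- cap_top (a point): centre of the top face of the cap's wooden stub, 70 above the cap's origin; axes as the cap's.
- lantern: blue and brass eight-sided tin lantern, 112 across, fixed in a square wooden jig 130 x 130; it does not move. Origin: centre of the jig's underside on the bench; z up. The rim of its neck is 140 above the bench.
- neck (a point): centre of the lantern neck's mouth, level with the rim (140 above the bench). The neck is a round tube, bore 43, outside 52, 32 deep, open upward; z up. With the cap fully down, the cap's origin is 28 below this point.
- board: plywood board 90 (x) x 190 (y), 12 thick, fixed to the bench, with two round blue felt spots on which the finials start (within 11 of the spot centres), at y = +55 and -55 in its frame. Origin: centre of its underside on the bench; its top is 12 higher; z up.
- finial_1: brass lantern finial, one of a pair that look exactly alike: closed shells, a steel core hidden in one and a cork blank in the other, in no fixed order. 70 tall: foot disc 44 in diameter and 7 high, then a straight cylindrical barrel 34 in diameter from 8 to 60 above the underside (the place to grip), small domed knob on top. Whole mass between 0.15 and 0.43 kg; the heavier is at least 90 g heavier than the other. Origin: centre of its underside; z up along its axis.
- finial_2: brass lantern finial, one of a pair that look exactly alike: closed shells, a steel core hidden in one and a cork blank in the other, in no fixed order. 70 tall: foot disc 44 in diameter and 7 high, then a straight cylindrical barrel 34 in diameter from 8 to 60 above the underside (the place to grip), small domed knob on top. Whole mass between 0.15 and 0.43 kg; the heavier is at least 90 g heavier than the other. Origin: centre of its underside; z up along its axis.
- solder_cup: Open aluminium cup, 64 in diameter, 55 tall, loose, upright. Origin: centre of its underside. A bystander, not needed; leave it alone.
- hammer: Hammer 260 long lying on the bench, loose. Origin: about its underside, handle towards its -x. A bystander, not needed; leave it alone.
- stick: Flat pale wooden stick 200 x 28 x 6, loose. Origin: centre of its underside. A bystander, not needed; leave it alone.
- disc_pile: Steel round 70 in diameter, 30 tall, loose. Origin: centre of its underside. A bystander, not needed; leave it alone.
- punch: Dark steel punch standing upright, 24 in diameter, 100 tall, loose. Origin: centre of its underside. A bystander, not needed; leave it alone.
Not all that is in view belongs to the job. Leave any orange look-alike of the finial_2 alone. What is shaped like the finial_1 but turquoise is not meant.

How it is judged:
By the outcome, as a careful person would: the job done as asked, in the order asked, and still so for the second after the job is handed in, while the arm keeps its last pose, push and grip.
It also fails if it takes over 72 s, if anything falls off the work surface, if the arm or the gripper's body presses on something with over 40 N, if the wrist force passes 120 N, or if a joint passes its speed limit or range.

## Working session

There is one attempt and no reset: what is moved stays moved. The work goes in short steps, Python scripts to look and compute and a tool call to move; the robot and the scene stay as the last step left them, time stands still between calls to the robot, and variables do not carry over. Pictures are saved under pics/ and viewed, and the job is handed in when it is done.

Besides the shell and the picture viewer there is one more tool, called after "Request:" as name(argument=value, ...), one argument or row to a line, values as JSON. servo_tool: Moves the arm, as the interface text tells. Its arguments: {"type":"object","properties":{"increments":{"type":"array","items":{"type":"number"}},"squeeze":{"type":"number"}},"required":["increments"]}

```bash
ls; mkdir -p pics; python3 - <<'E'
from bench import *
import cv2
o=get_obs();print(o)
for n in ["side","top","wrist"]:
    c=calibration(n);print(n,c)
    p,d=grab_frame(n);cv2.imwrite(f"pics/{n}0.png",p[:,:,::-1]);
    import numpy as np;np.save(f"pics/{n}0d.npy",d)
E
```

```text
pics
{'clock': 0.0, 'joints': array([-1.44909409,  0.47784088,  0.02231197,  1.55645747, -0.01149279,
        1.10935322, -0.08310989]), 'qvel': array([ 1.09417870e-05,  6.16802340e-05, -3.25080121e-04, -8.46942263e-04,
        1.43387697e-03, -1.31644509e-04, -9.97489815e-04]), 'tau': array([-9.10421750e-04, -5.96436310e+01,  1.60744373e+00, -2.81192440e+01,
        1.23478522e-02,  9.36484372e-03,  4.24080474e-05]), 'tcp_pos': array([0.15360718, 0.65659753, 0.20039539]), 'orientation': array([ 2.46041595e+00,  1.95134535e+00, -2.23352377e-03]), 'contact_force': array([-0.38965845, -0.59802219,  0.25428796]), 'moment': array([0.02246429, 0.0453938 , 0.05262534]), 'grip_width': 0.08517320043899607}
side {'fx': 372.7553641807906, 'fy': 372.7553641807906, 'cx': 319.12897116780056, 'cy': 209.94759258571537, 'k1': -0.0032851188179229907, 'eye': array([ 0.51583138, -0.59809694,  0.75953107]), 'orientation': array([ 0.78682348, -0.04173171, -0.1072777 ])}
top {'fx': 458.6479907295155, 'fy': 458.6479907295155, 'cx': 322.81679117211826, 'cy': 201.15092441634383, 'k1': 0.044028585539139214, 'eye': array([0.37270206, 0.02960338, 1.32288189]), 'orientation': array([ 0.13709283, -0.12248541, -1.57051749])}
wrist {'fx': 337.20977278181056, 'fy': 337.20977278181056, 'cx': 317.6364094024309, 'cy': 199.96965586374253, 'k1': -0.04782195386752094, 'T_tool_cam': array([[ 9.99999048e-01,  2.34906427e-04,  1.35942799e-03,
         1.04621591e-03],
       [ 5.80199191e-04, -9.65625114e-01, -2.59938073e-01,
        -6.50780890e-02],
       [ 1.25163669e-03,  2.59938615e-01, -9.65624332e-01,
        -1.73066474e-01],
       [ 0.00000000e+00,  0.00000000e+00,  0.00000000e+00,
         1.00000000e+00]])}
```

View pics/side0.png

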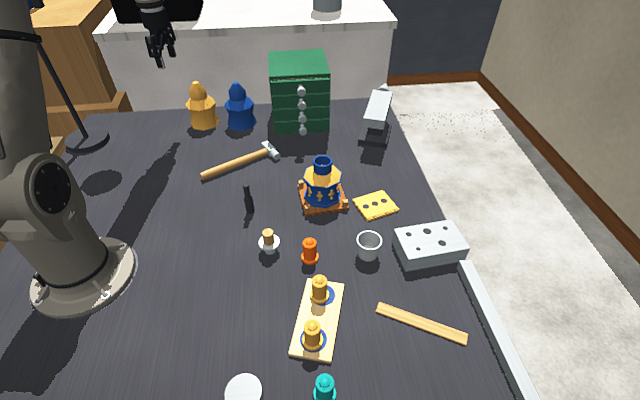

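View pics/top0.png

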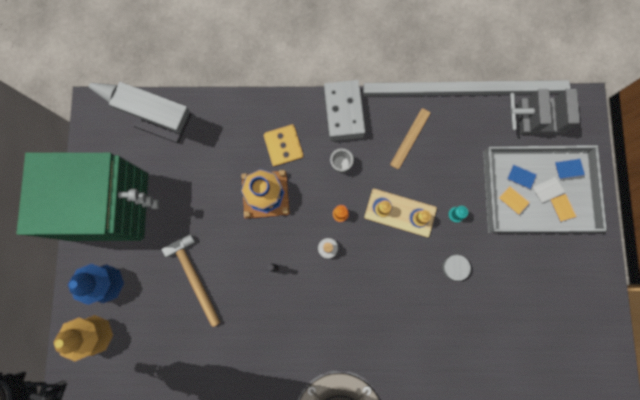

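View pics/wrist0.png

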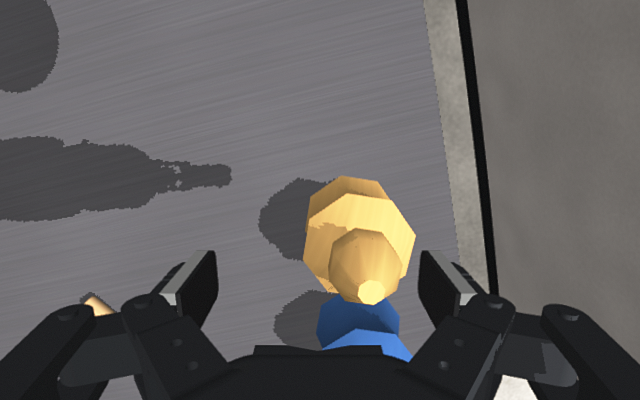

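The side view shows the cap at (268,242), the lantern at (322,185), and brass finials at (319,290) and (312,333). The look-alikes are orange at (310,250) and turquoise at (324,387). In the top view the cap is at (328,248), the neck at (263,187), and the finials at (383,207) and (421,217).

```bash
cat > h.py <<'E'
import numpy as np, cv2
from scipy.spatial.transform import Rotation as R
from bench import *
def campose(n,obs=None):
    c=calibration(n)
    if n!="wrist": return c,R.from_rotvec(c["orientation"]).as_matrix(),np.array(c["eye"])
    T=np.eye(4);T[:3,:3]=R.from_rotvec(obs["orientation"]).as_matrix();T[:3,3]=obs["tcp_pos"]
    T=T@c["T_tool_cam"];return c,T[:3,:3],T[:3,3]
def und(c,u,v):
    K=np.array([[c["fx"],0,c["cx"]],[0,c["fy"],c["cy"]],[0,0,1]])
    p=cv2.undistortPoints(np.array([[[u,v]]],float),K,np.array([c["k1"],0,0,0,0]))
    return p[0,0]
def ray(n,u,v,obs=None):
    c,Rm,e=campose(n,obs);x,y=und(c,u,v)
    return e,Rm@np.array([x,-y,-1.])
def plane(n,u,v,z,obs=None):
    e,d=ray(n,u,v,obs);return e+d*(z-e[2])/d[2]
def tri(*rays):
    A=np.zeros((3,3));b=np.zeros(3)
    for e,d in rays:
        d=d/np.linalg.norm(d);P=np.eye(3)-np.outer(d,d);A+=P;b+=P@e
    x=np.linalg.solve(A,b)
    return x,[np.linalg.norm(np.cross(x-e,d/np.linalg.norm(d))) for e,d in rays]
def proj(n,X,obs=None):
    c,Rm,e=campose(n,obs);p=Rm.T@(np.asarray(X)-e);x,y=p[0]/-p[2],-p[1]/-p[2]
    s=1+c["k1"]*(x*x+y*y);return np.array([c["fx"]*x*s+c["cx"],c["fy"]*y*s+c["cy"]])
def dep(n,d,u,v,obs=None):
    c,Rm,e=campose(n,obs);x,y=und(c,u,v);z=d[int(v),int(u)];return e+Rm@np.array([x*z,-y*z,-z])
E
python3 - <<'E'
import cv2,numpy as np
from h import *
s=cv2.imread("pics/side0.png");t=cv2.imread("pics/top0.png")
a=cv2.resize(s[140:370,220:420],None,fx=3,fy=3,interpolation=cv2.INTER_CUBIC)
cv2.imwrite("pics/side0c.png",cv2.resize(s[145:345,230:430],(600,600),interpolation=cv2.INTER_CUBIC))
cv2.imwrite("pics/top0c.png",cv2.resize(t[160:270,230:450],(800,400),interpolation=cv2.INTER_CUBIC))
for n,d,pts in [("top",np.load("pics/top0d.npy"),dict(cap=(328,248),neckrim=(263,187),f1=(383,207),f2=(421,217),board=(402,213),orange=(341,213),cup=(342,160),punch=(274,267)))]:
    for k,p in pts.items(): print(k,dep(n,d,*p).round(3))
E
```

```text
cap [0.452 0.027 0.072]
neckrim [0.615 0.202 0.107]
f1 [ 0.563 -0.124  0.079]
f2 [ 0.536 -0.227  0.073]
board [ 0.556 -0.186  0.01 ]
orange [ 0.549 -0.009  0.067]
cup [ 0.716 -0.016  0.004]
punch [0.401 0.172 0.086]
```

View pics/side0c.png

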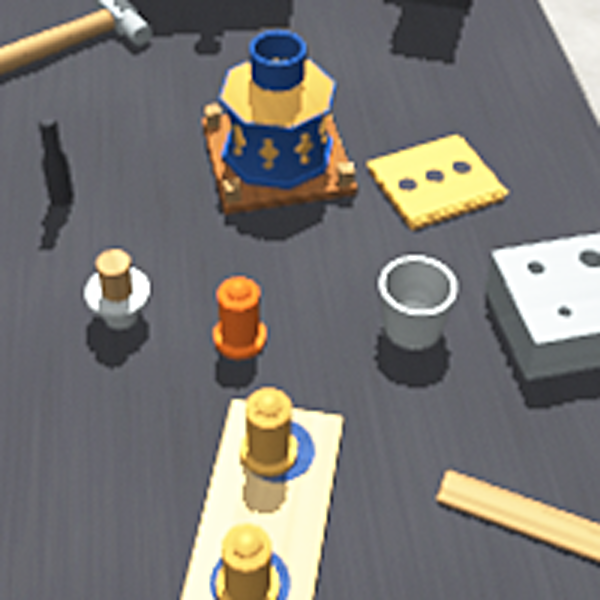

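View pics/top0c.png

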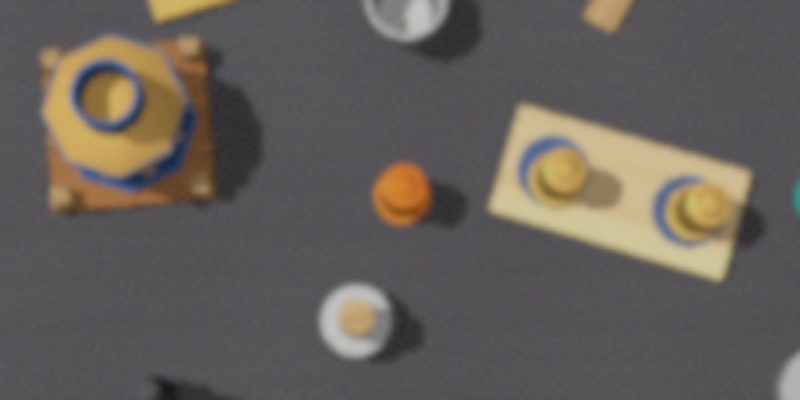

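```bash
python3 - <<'E'
from h import *
for k,s,t in [("cap",(268,231.3),(328.2,247.2)),("neck",(322.3,160.7),(259.4,185.9)),("fA",(319.3,276.5),(386.2,205.4)),("fB",(312,325),(424.7,215.6))]:
    x,r=tri(ray("side",*s),ray("top",*t));print(k,x.round(4),np.round(r,4))
# board corners
for p in [(518,103),(751,168),(722,281),(489,211)]: print(plane("top",p[0]*.275+230,p[1]*.275+160,.012).round(4))
print(proj("side",[.45,.028,.2]))
E
```

```text
cap [0.4559 0.027  0.0731] [0.0016 0.0016]
neck [0.6125 0.2071 0.1402] [0.0011 0.0011]
fA [ 0.5665 -0.1314  0.0888] [0.0005 0.0005]
fB [ 0.5399 -0.2367  0.0776] [0.0007 0.0007]
[ 0.6284 -0.1029  0.012 ]
[ 0.5751 -0.2857  0.012 ]
[ 0.4857 -0.2592  0.012 ]
[ 0.5415 -0.0782  0.012 ]
[258.98563341 193.31431484]
```

The nearest things that could be taken for the cap are the orange finial at top (341,213), the solder cup at (342,160) and the steel round at (457,267). The cap is the plug with a white flange and wooden stub at top (328,248). Next I lift, turn, and go above it for a close crop.

Request:
servo_tool(
  increments=[0,0,-15,0,0,0.168,85,0,0,-10,0,0,0.168,85,0,0,-5,0,0,0.168,85,0,0,0,0,0,0.168,85,0,0,0,0,0,0.168,85,0,0,0,0,0,0.168,85,0,0,0,0,0,0.168,85,0,0,0,0,0,0.164,85],
)

```text
clock: 1.15
tcp_pos: [0.1536, 0.657, 0.231]
orientation: [3.141, -0.007, -0.0]
contact_force: [-0.4, 0.8, -0.5]
grip_width: 0.0851
```

Request:
servo_tool(
  increments=[20,25,0,0,0,0,85,40,45,0,0,0,0,85,40,45,0,0,0,0,85,40,45,0,0,0,0,85,40,45,0,0,0,0,85,30,55,0,0,0,0,85,30,55,0,0,0,0,85,30,55,0,0,0,0,85],
)

```text
clock: 2.15
tcp_pos: [0.4245, 0.286, 0.2314]
orientation: [-3.141, -0.002, -0.0]
contact_force: [0.5, 0.9, 0.4]
grip_width: 0.0847
```

```bash
python3 -c "
from bench import *
print(get_obs())"
```

```text
{'clock': 2.15, 'joints': array([-1.14453911,  0.18197792,  0.49452269,  1.93114074, -0.09936215,
        1.05178271, -0.6063757 ]), 'qvel': array([ 0.64180886, -0.12687191,  0.30537722,  0.16481586,  0.00804829,
       -0.03510352,  0.94218155]), 'tau': array([ -4.71284509, -34.72239017,   1.75155714, -26.39472485,
        -0.04475417,   0.29576814,  -1.3072291 ]), 'tcp_pos': array([0.42451476, 0.28602379, 0.23141375]), 'orientation': array([-3.14126090e+00, -1.84613842e-03, -4.95904968e-05]), 'contact_force': array([0.48385282, 0.92263344, 0.38715467]), 'moment': array([-0.01193298, -0.03235103,  0.01983396]), 'grip_width': 0.08471845302674719}
```

Request:
servo_tool(
  increments=[6,45,0,0,0,0,85,5,45,0,0,0,0,85,5,45,5,0,0,0,85,5,45,5,0,0,0,85,5,45,5,0,0,0,85,5,34,5,0,0,0,85,0,0,0,0,0,0,85,0,0,0,0,0,0,85],
)

```text
clock: 3.15
tcp_pos: [0.4551, 0.0296, 0.2114]
orientation: [-3.141, -0.002, 0.0]
contact_force: [0.4, 0.6, 0.3]
grip_width: 0.085
```

```bash
cat > look.py <<'E'
import sys
from h import *
import pickle
n=sys.argv[1]
o=get_obs();p,d=grab_frame("wrist")
cv2.imwrite(f"pics/{n}.png",p[:,:,::-1]);pickle.dump((o,d),open(f"pics/{n}.pkl","wb"))
print(o["clock"],o["tcp_pos"].round(4),o["orientation"].round(4),o["contact_force"].round(2),o["joints"].round(2))
E
python3 look.py w1
```

```text
3.15 [0.4551 0.0296 0.2114] [-3.1413e+00 -2.1000e-03  2.0000e-04] [0.4  0.57 0.3 ] [-0.83  0.1   0.69  2.08 -0.07  0.99 -0.11]
```

View pics/w1.png

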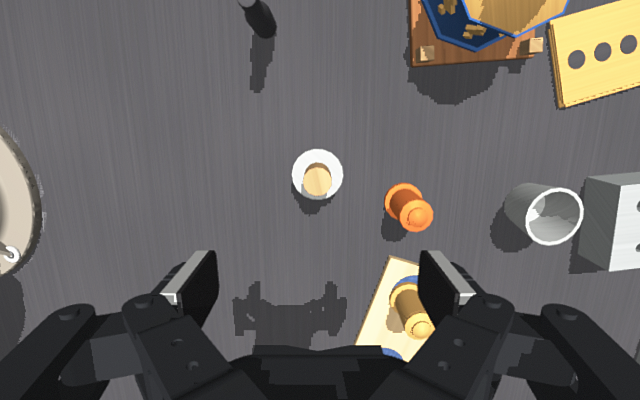

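The wrist picture shows the cap (white flange, wooden stub) at (317,178) and the orange look-alike at (408,208). Finial A is at (410,305). I'll take a second, lower view to triangulate.

Request:
servo_tool(
  increments=[0,0,20,0,0,0,85,0,0,25,0,0,0,85,0,0,25,0,0,0,85,0,0,0,0,0,0,85,0,0,0,0,0,0,85,0,0,0,0,0,0,85,0,0,0,0,0,0,85,0,0,0,0,0,0,85],
)

```text
clock: 4.2
tcp_pos: [0.4554, 0.0291, 0.1417]
orientation: [-3.141, -0.002, -0.001]
contact_force: [-0.5, 0.1, -0.5]
grip_width: 0.0852
```

```bash
python3 look.py w2; cat > cap.py <<'E'
from h import *
import pickle,sys
rs=[]
for n,x0,x1,y0,y1 in [("w1",280,355,140,220),("w2",230,400,150,330)]:
    im=cv2.imread(f"pics/{n}.png");o,d=pickle.load(open(f"pics/{n}.pkl","rb"))
    hsv=cv2.cvtColor(im,cv2.COLOR_BGR2HSV)
    m=((hsv[...,1]>60)&(hsv[...,2]>170)&(hsv[...,0]<30)).astype(np.uint8)
    k=np.zeros_like(m);k[y0:y1,x0:x1]=1;m*=k
    cs,_=cv2.findContours(m,0,1);c=max(cs,key=cv2.contourArea)
    e=cv2.fitEllipse(cv2.convexHull(c));print(n,cv2.contourArea(c),e)
    rs.append(ray("wrist",*e[0],o));print(dep("wrist",d,*e[0],o).round(4), plane("wrist",*e[0],.07,o).round(4))
    cv2.ellipse(im,e,(255,0,0),1)
    cv2.imwrite(f"pics/{n}m.png",im)
print(tri(*rs))
E
python3 cap.py
```

```text
4.2 [0.4554 0.0291 0.1417] [-3.1411e+00 -1.5000e-03 -1.0000e-03] [-0.53  0.1  -0.46] [-0.78  0.22  0.67  2.16 -0.19  0.82  0.01]
w1 616.0 ((316.88238525390625, 180.94927978515625), (28.396961212158203, 29.02625274658203), 27.40034294128418)
[0.455  0.0302 0.0715] [0.455  0.0299 0.07  ]
w2 1028.0 ((316.684326171875, 196.75120544433594), (35.20195007324219, 42.76597595214844), 17.39141082763672)
[0.4554 0.032  0.0705] [0.4554 0.0319 0.07  ]
(array([0.45509515, 0.02116055, 0.02853479]), [np.float64(0.00019469121811673798), np.float64(0.0001946912181166597)])
```

View pics/w2m.png

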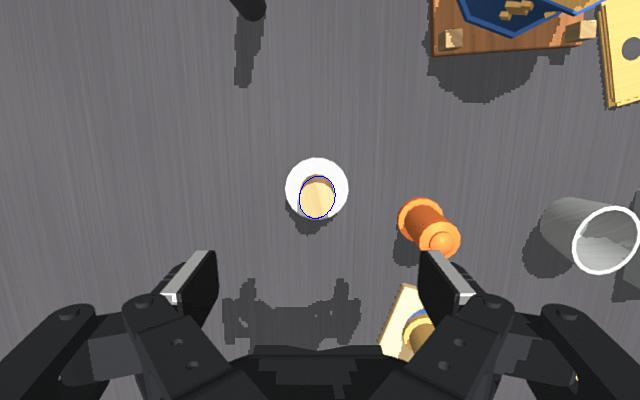

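```bash
sed -i 's/\[...,2\]>170/[...,2]>225/' cap.py; python3 cap.py; python3 - <<'E'
import cv2
im=cv2.imread("pics/w2m.png");cv2.imwrite("pics/w2z.png",cv2.resize(im[140:240,260:380],(720,600),interpolation=0))
E
```

```text
w1 585.0 ((316.8997497558594, 181.1185760498047), (28.11088752746582, 28.27297019958496), 96.08702087402344)
[0.455  0.0299 0.0707] [0.455  0.0297 0.07  ]
w2 946.5 ((316.12896728515625, 199.4485321044922), (35.021881103515625, 35.89975357055664), 66.40396881103516)
[0.455  0.0302 0.0712] [0.455  0.0298 0.07  ]
(array([0.45498674, 0.02931613, 0.06807535]), [np.float64(2.5912121504006257e-05), np.float64(2.5912121503926412e-05)])
```

View pics/w2z.png

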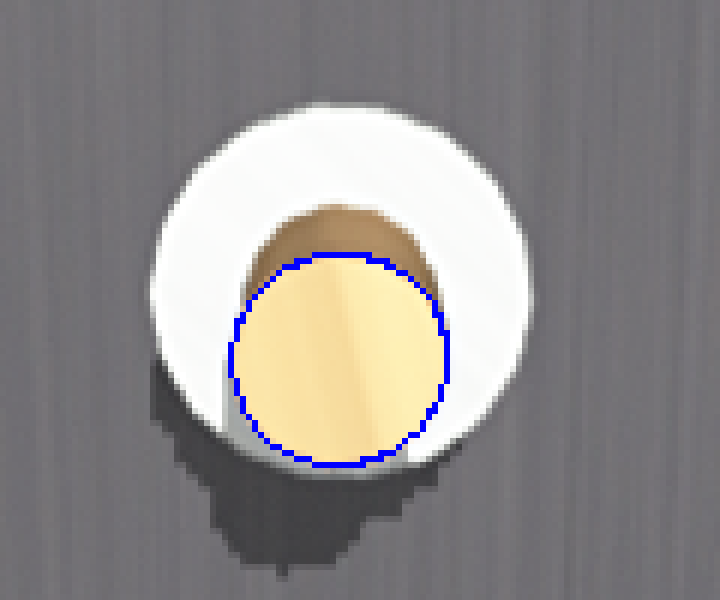

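Request:
servo_tool(
  increments=[0,-1,20,0,0,0,85,0,0,25,0,0,0,85,0,0,25,0,0,0,85,0,0,20,0,0,0,85,0,0,10,0,0,0,85,0,0,3,0,0,0,85,0,0,0,0,0,0,85,0,0,0,0,0,0,70],
)

```text
clock: 5.25
tcp_pos: [0.4557, 0.0301, 0.039]
orientation: [-3.141, -0.002, -0.002]
contact_force: [0.2, -0.2, -0.2]
grip_width: 0.0704
```

Request:
servo_tool(
  increments=[0,0,0,0,0,0,45,0,0,0,0,0,0,32,0,0,0,0,0,0,20,0,0,0,0,0,0,15,0,0,0,0,0,0,10,0,0,0,0,0,0,10,0,0,0,0,0,0,10,0,0,0,0,0,0,10],
  squeeze=40,
)

```text
clock: 6.25
tcp_pos: [0.4548, 0.0299, 0.0382]
orientation: [3.141, 0.002, -0.001]
contact_force: [1.0, 1.3, 0.6]
grip_width: 0.01
```

```bash
python3 look.py w3
```

```text
6.25 [0.4548 0.0299 0.0382] [ 3.1414e+00  1.6000e-03 -1.0000e-03] [1.   1.27 0.64] [-0.65  0.42  0.55  2.23 -0.39  0.59  0.19]
```

View pics/w3.png

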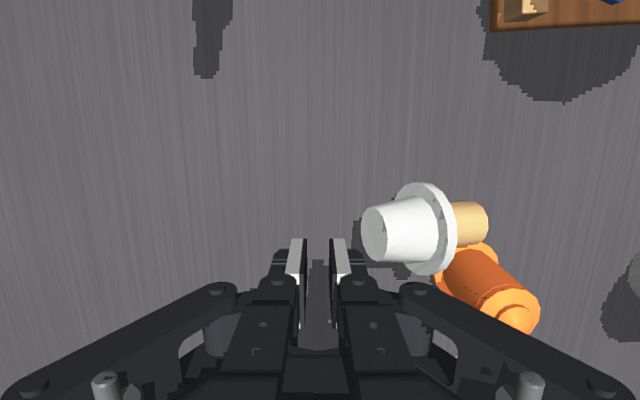

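Something went wrong: the fingers closed to 10 mm and the cap left the grip. It now lies tipped at (425,230), against the orange look-alike. I'll look from the fixed cameras.

```bash
python3 - <<'E'
from h import *
for n in ["side","top"]:
    p,d=grab_frame(n);cv2.imwrite(f"pics/{n}1.png",p[:,:,::-1]);np.save(f"pics/{n}1d.npy",d)
    b=p[:,:,::-1]
    c=b[200:300,220:360] if n=="side" else b[190:280,290:410]
    cv2.imwrite(f"pics/{n}1c.png",cv2.resize(c,None,fx=5,fy=5,interpolation=cv2.INTER_CUBIC))
print(get_obs()["clock"])
E
```

```text
6.4
```

View pics/side1c.png

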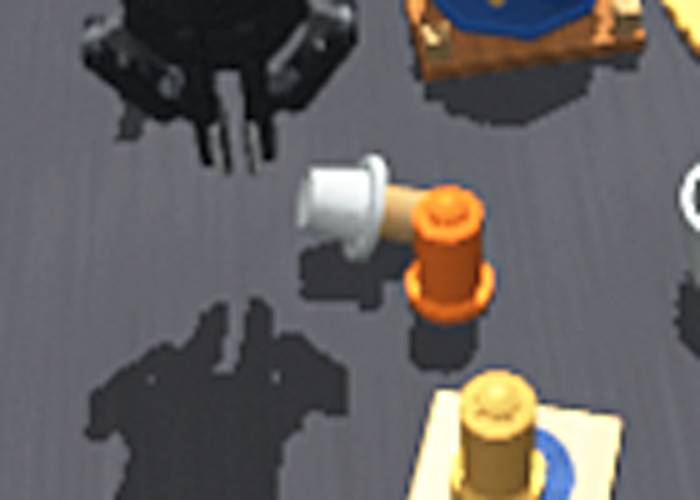

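View pics/top1c.png

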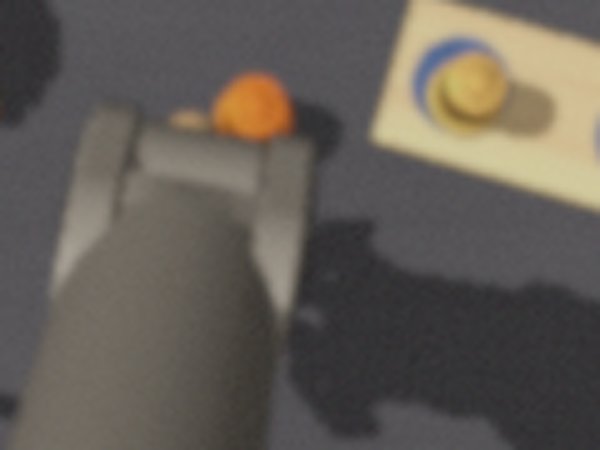

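```bash
python3 - <<'E'
from h import *
import pickle
o,d=pickle.load(open("pics/w3.pkl","rb"))
t=o["tcp_pos"];Rt=R.from_rotvec(o["orientation"]).as_matrix()
for v in [(0,0,0),(0,0,-.019),(.005,0.011,0),(.005,-.011,0),(-.005,-.011,0),(-.005,.011,0)]:
    print(v,proj("wrist",t+Rt@np.array(v),o).round(1))
for nm,p in dict(plugface=(375,230),plug=(400,225),flange=(430,200),flangeb=(430,270),stub=(470,222),or_knob=(515,315),pad=(297,250),pad2=(340,250),pads=(297,290),padt=(339,290)).items():
    X=dep("wrist",d,*p,o);print(nm,X.round(4),(Rt.T@(X-t)).round(4))
# orange shift
for n in["side","top"]:
    for k in "01":
        im=cv2.imread(f"pics/{n}{k}.png");h=cv2.cvtColor(im,cv2.COLOR_BGR2HSV)
        m=((h[...,0]<13)&(h[...,1]>200)&(h[...,2]>120)).astype(np.uint8)
        nn,l,s,c=cv2.connectedComponentsWithStats(m);i=1+np.argmax(s[1:,4]);print(n,k,s[i],c[i].round(2))
E
```

```text
(0, 0, 0) [316.4 234.8]
(0, 0, -0.019) [316.2 248.6]
(0.005, 0.011, 0) [325.4 253.3]
(0.005, -0.011, 0) [325.6 215.6]
(-0.005, -0.011, 0) [307.  215.6]
(-0.005, 0.011, 0) [307.4 253.3]
plugface [0.4868 0.0328 0.0384] [ 0.032  -0.0028 -0.0003]
plug [0.4979 0.0388 0.0475] [ 0.0431 -0.0089 -0.0094]
flange [0.516  0.0493 0.0371] [ 0.0611 -0.0194  0.0011]
flangeb [0.5176 0.0108 0.0428] [ 0.0628  0.0191 -0.0047]
stub [0.5432 0.0341 0.0291] [ 0.0884 -0.0041  0.009 ]
or_knob [ 0.5539 -0.0017  0.0676] [ 0.0991  0.0317 -0.0295]
pad [0.4473 0.042  0.0865] [-0.0075 -0.0121 -0.0483]
pad2 [0.4645 0.0419 0.0864] [ 0.0097 -0.012  -0.0482]
pads [0.4487 0.0378 0.1102] [-0.0062 -0.0079 -0.0721]
padt [0.4625 0.04   0.1139] [ 0.0076 -0.01   -0.0758]
side 0 [302 245  15  19 201] [308.84 254.81]
side 1 [302 245  15  19 201] [308.84 254.81]
top 0 [346 215   1   1   1] [346. 215.]Traceback (most recent call last):
  File "<stdin>", line 14, in <module>
    return _wrapfunc(a, 'argmax', axis=axis, out=out, **kwds)
    return bound(*args, **kwds)
ValueError: attempt to get argmax of an empty sequence
```

Request:
servo_tool(
  increments=[0,0,-20,0,0,0,30,0,0,-25,0,0,0,85,0,0,-30,0,0,0,85,0,0,-30,0,0,0,85,0,0,-30,0,0,0,85,0,0,-30,0,0,0,85,0,0,0,0,0,0,85,0,0,0,0,0,0,85],
)

```text
clock: 7.4
tcp_pos: [0.4546, 0.03, 0.2028]
orientation: [-3.141, -0.002, 0.001]
contact_force: [-0.3, 0.3, 0.2]
grip_width: 0.0847
```

```bash
python3 look.py w4;
```

```text
7.4 [0.4546 0.03   0.2028] [-3.1415e+00 -1.9000e-03  1.2000e-03] [-0.29  0.32  0.22] [-0.86  0.11  0.72  2.09 -0.09  0.97 -0.09]
```

View pics/w4.png

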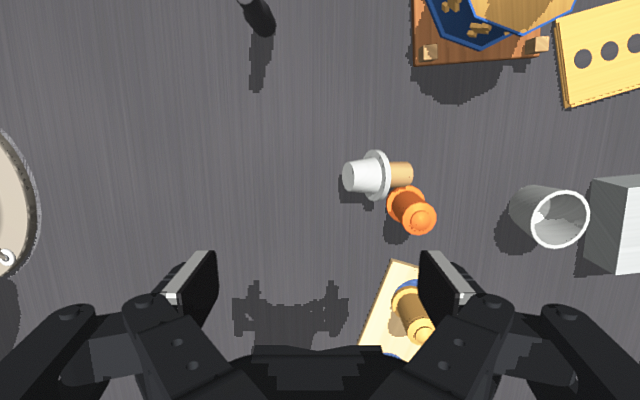

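The orange mask in the side view is unchanged, so the look-alike did not move. The fingertips look farther back than the nominal TCP, so I'll measure them from the wrist depth.

```bash
python3 - <<'E'
from h import *
import pickle
for n in ["w3","w4"]:
    o,d=pickle.load(open(f"pics/{n}.pkl","rb"));t=o["tcp_pos"];Rt=R.from_rotvec(o["orientation"]).as_matrix()
    print(n)
    cols=[292,298,303,337,345] if n=="w3" else [185,200,212,425,440]
    for u in cols:
        for v in range(236,300,8):
            if d[v,u]==0: print(u,v,0);continue
            X=Rt.T@(dep("wrist",d,u,v,o)-t)
            if X[2]<-.0: print(u,v,(X*1000).round(1))
im=cv2.imread("pics/w3.png");cv2.imwrite("pics/w3z.png",cv2.resize(im[220:320,260:380],(720,600),interpolation=0))
E
```

```text
w3
292 244 [-10.  -12.1 -42.3]
292 252 [ -9.4 -12.2 -50.5]
292 260 [ -8.9 -11.8 -57. ]
292 268 [ -8.4 -11.8 -63.7]
292 276 [ -7.9 -12.6 -71.2]
292 284 [ -7.4 -12.8 -76.8]
292 292 [ -7.1 -12.4 -81. ]
298 244 [ -7.5 -12.1 -42.1]
298 252 [ -7.  -12.3 -50.8]
298 260 [ -6.6 -12.1 -57.7]
298 268 [ -6.3 -11.5 -63.1]
298 276 [ -6.1 -10.5 -67.2]
298 284 [ -6.1  -8.1 -68.4]
298 292 [ -6.   -6.1 -70.3]
303 244 [ -5.4 -11.8 -41.6]
303 252 [ -5.1 -11.9 -49.8]
303 260 [ -4.8 -11.7 -56.8]
303 268 [ -4.5 -11.8 -63.7]
303 276 [ -4.4 -10.5 -67.1]
303 284 [ -4.4  -7.3 -66.9]
303 292 [ -4.4  -4.8 -68. ]
337 244 [  8.8 -11.7 -41.3]
337 252 [  8.4 -11.7 -49.5]
337 260 [  8.  -11.7 -56.7]
337 268 [  7.6 -11.8 -63.7]
337 276 [  7.5  -9.9 -66. ]
337 284 [  7.4  -7.9 -68. ]
337 292 [  7.3  -6.7 -71.4]
345 244 [ 12.3 -11.4 -40.6]
345 252 [ 11.6 -11.7 -49.5]
345 260 [ 11.  -11.8 -57.1]
345 268 [ 10.5 -11.8 -63.7]
345 276 [  9.8 -13.  -71.9]
345 284 [  9.3 -13.7 -78.5]
345 292 [  9.  -12.8 -81.7]
w4
185 268 [-46.7 -11.9 -64.2]
185 276 [-44.4 -12.  -70.3]
185 284 [-42.4 -11.8 -75.5]
185 292 [-41.6 -10.5 -78.1]
200 252 [-46.  -11.9 -50. ]
200 260 [-43.8 -11.5 -56.6]
200 268 [-41.5 -11.7 -63.6]
200 276 [-41.7  -8.6 -63.9]
200 284 [-41.5  -6.1 -65.2]
200 292 [-42.   -2.7 -64.8]
212 252 [-41.4 -11.6 -49.3]
212 260 [-41.6  -8.3 -49.8]
212 268 [-41.8  -5.  -50.2]
212 276 [-41.8  -1.9 -51.1]
212 284 [-41.7   1.1 -52.2]
212 292 [-41.7   4.1 -53.2]
425 252 [ 43.3 -11.9 -50.1]
425 260 [ 43.2  -8.9 -51.2]
425 268 [ 42.9  -6.4 -53.1]
425 276 [ 43.3  -2.7 -52.7]
425 284 [ 43.   -0.1 -54.5]
425 292 [ 43.1   3.1 -55.1]
440 252 [ 49.5 -11.7 -49.8]
440 260 [ 46.6 -12.1 -57.9]
440 268 [ 44.6 -11.6 -63.7]
440 276 [ 42.9 -11.2 -68.8]
440 284 [ 43.1  -8.2 -68.9]
440 292 [ 43.5  -4.9 -68.7]
```

View pics/w3z.png

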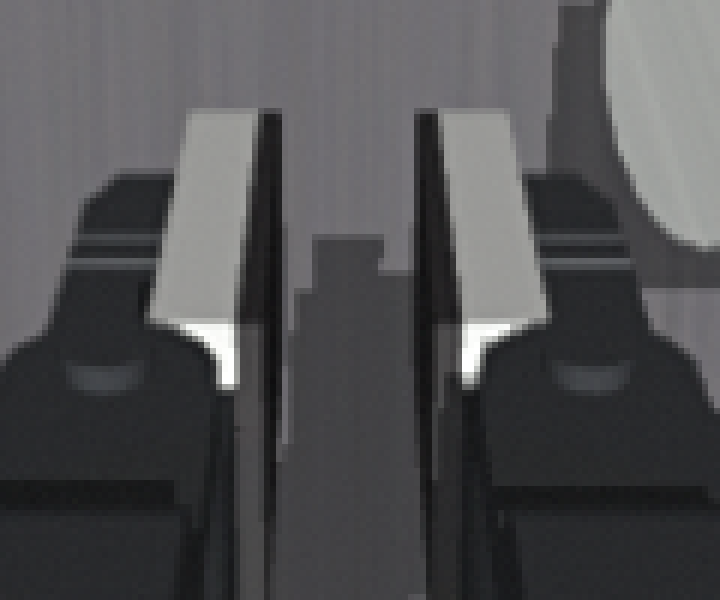

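```bash
python3 - <<'E'
from h import *
im=cv2.imread("pics/side1.png");cv2.imwrite("pics/side1z.png",cv2.resize(im[205:245,245:295],(750,600),interpolation=0))
for z in (.038,.055,.065,.075): print(z,proj("side",[.4488-.004,.019,z]).round(1),proj("side",[.4608+.004,.019,z]).round(1),proj("side",[.4548,.041,z]).round(1))
E
```

```text
0.038 [264.4 243.5] [272.4 242.8] [268.2 236.6]
0.055 [263.7 239.1] [271.7 238.4] [267.6 232.2]
0.065 [263.2 236.4] [271.4 235.7] [267.2 229.5]
0.075 [262.8 233.7] [271. 233.] [266.8 226.8]
```

View pics/side1z.png

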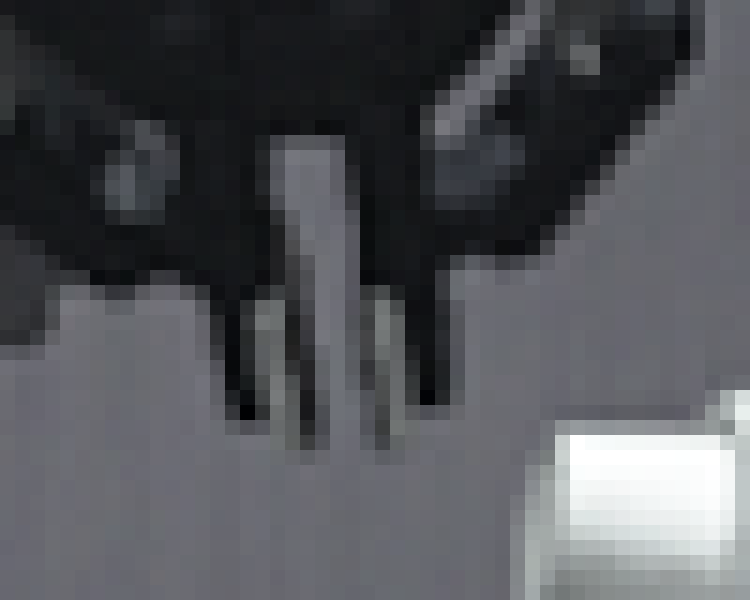

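Two views agree that the real fingertips sit about 33 mm behind the reported TCP, so my grip was only at the very top of the stub. From here I'll allow for that offset. Next I measure how the cap lies.

```bash
python3 - <<'E'
from h import *
import pickle
im=cv2.imread("pics/w4.png");cv2.imwrite("pics/w4z.png",cv2.resize(im[135:235,325:445],(720,600),interpolation=0))
o,d=pickle.load(open("pics/w4.pkl","rb"))
for u in range(340,420,4):
    print(u,[ (tuple((dep("wrist",d,u,v,o)*1000).round(0).astype(int))) for v in (168,172,176,180)])
E
```

```text
340 [(np.int64(480), np.int64(32), np.int64(1)), (np.int64(480), np.int64(28), np.int64(2)), (np.int64(480), np.int64(23), np.int64(0)), (np.int64(481), np.int64(19), np.int64(1))]
344 [(np.int64(483), np.int64(37), np.int64(29)), (np.int64(483), np.int64(33), np.int64(28)), (np.int64(483), np.int64(29), np.int64(28)), (np.int64(483), np.int64(25), np.int64(30))]
348 [(np.int64(486), np.int64(39), np.int64(38)), (np.int64(486), np.int64(35), np.int64(38)), (np.int64(486), np.int64(30), np.int64(38)), (np.int64(486), np.int64(27), np.int64(39))]
352 [(np.int64(489), np.int64(40), np.int64(47)), (np.int64(489), np.int64(36), np.int64(47)), (np.int64(489), np.int64(32), np.int64(47)), (np.int64(489), np.int64(28), np.int64(47))]
356 [(np.int64(493), np.int64(40), np.int64(46)), (np.int64(493), np.int64(37), np.int64(50)), (np.int64(493), np.int64(33), np.int64(51)), (np.int64(493), np.int64(29), np.int64(50))]
360 [(np.int64(497), np.int64(40), np.int64(47)), (np.int64(497), np.int64(36), np.int64(48)), (np.int64(497), np.int64(33), np.int64(52)), (np.int64(497), np.int64(29), np.int64(
[... 1891 characters left out ...]
np.int64(27)), (np.int64(546), np.int64(33), np.int64(28)), (np.int64(545), np.int64(29), np.int64(31)), (np.int64(546), np.int64(25), np.int64(30))]
408 [(np.int64(550), np.int64(37), np.int64(26)), (np.int64(550), np.int64(33), np.int64(28)), (np.int64(550), np.int64(29), np.int64(29)), (np.int64(551), np.int64(24), np.int64(26))]
412 [(np.int64(555), np.int64(37), np.int64(24)), (np.int64(555), np.int64(33), np.int64(25)), (np.int64(554), np.int64(29), np.int64(29)), (np.int64(555), np.int64(24), np.int64(27))]
416 [(np.int64(566), np.int64(33), np.int64(1)), (np.int64(567), np.int64(28), np.int64(0)), (np.int64(567), np.int64(23), np.int64(0)), (np.int64(567), np.int64(19), np.int64(1))]
```

View pics/w4z.png

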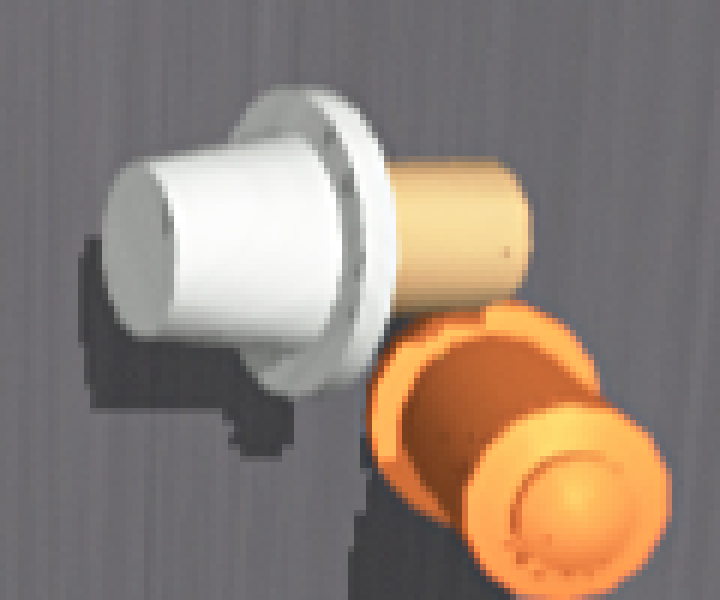

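The cap lies along +x, stub outward and low (tilt about 18°), with its bottom end near (0.486,0.032). It needs turning by about 110°. First I'll test whether the wrist can tilt sideways at the current safe height.

Request:
servo_tool(
  increments=[0,0,-10,0.17,0,0,85,0,0,0,0.17,0,0,85,0,0,0,0.17,0,0,85,0,0,0,0.17,0,0,85,0,0,0,0.17,0,0,85,0,0,0,0.17,0,0,85,0,0,0,0.17,0,0,85,0,0,0,0.0,0,0,85],
)

```text
clock: 8.45
tcp_pos: [0.4541, 0.0287, 0.2093]
orientation: [-1.951, 0.009, 0.007]
contact_force: [-0.6, 0.4, 0.8]
grip_width: 0.0849
```

```bash
python3 -c "
from bench import *
o=get_obs();print(o['joints'].round(2),o['orientation'].round(3),o['tcp_pos'])"
```

```text
[ 0.03  0.66  0.58  2.04 -1.12  1.73  1.26] [-1.951  0.009  0.007] [0.45408208 0.02870165 0.2092772 ]
```

Request:
servo_tool(
  increments=[0,0,0,-0.17,0,0,85,0,0,0,-0.17,0,0,85,0,0,0,-0.17,0,0,85,0,0,0,-0.17,0,0,85,0,0,0,-0.17,0,0,85,0,0,0,-0.17,0,0,85,0,0,0,-0.17,0,0,85,0,0,0,0,0,0.186,85],
)

```text
clock: 9.45
tcp_pos: [0.4559, 0.0349, 0.2146]
orientation: [-3.127, 0.282, -0.007]
contact_force: [-0.1, -0.6, 1.1]
grip_width: 0.0849
```

Request:
servo_tool(
  increments=[0,0,0,0,0,0.173,85,0,0,0,0,0,0.173,85,0,0,0,0,0,0.173,85,0,0,0,0,0,0.173,85,0,0,0,0,0,0.173,85,0,0,0,0,0,0.173,85,0,0,0,0,0,0.173,85,0,0,0,0,0,0.173,85],
)

```text
clock: 10.45
tcp_pos: [0.4554, 0.0309, 0.2139]
orientation: [-2.215, 2.222, 0.0]
contact_force: [-0.4, -0.1, 0.5]
grip_width: 0.0849
```

```bash
cat > go.py <<'E'
import sys
from h import *
o=get_obs();Rt=R.from_rotvec(o["orientation"]).as_matrix();t=o["tcp_pos"]
print(o["clock"],"tcp",t.round(4),"x",Rt[:,0].round(3),"z",Rt[:,2].round(3),"q",o["joints"].round(2),"F",o["contact_force"].round(1),"w",round(float(o["grip_width"]),4))
if len(sys.argv)>3:
    w=np.array([float(a) for a in sys.argv[1:4]])-t;print("tool mm",(Rt.T@w*1000).round(1))
E
python3 go.py .498 .032 -.015
```

```text
10.45 tcp [0.4554 0.0309 0.2139] x [-0.003 -1.    -0.003] z [ 0.003  0.003 -1.   ] q [-1.16  0.13  1.07  2.09 -0.13  0.99 -1.6 ] F [-0.4 -0.1  0.5] w 0.0849
tool mm [ -0.6 -41.9 229. ]
```

Request:
servo_tool(
  increments=[0,-14,30,0,0,0,85,0,-14,40,0,0,0,85,0,-14,40,0,0,0,85,0,0,40,0,0,0,85,0,0,35,0,0,0,85,0,0,25,0,0,0,85,0,0,15,0,0,0,85,0,0,4,0,0,0,85],
)

```text
clock: 11.45
tcp_pos: [0.4974, 0.0306, -0.0153]
orientation: [-2.223, 2.218, -0.001]
contact_force: [0.1, 0.0, 0.3]
grip_width: 0.085
```

```bash
python3 go.py; python3 - <<'E'
from h import *
p,d=grab_frame("side");cv2.imwrite("pics/s2z.png",cv2.resize(p[190:270,220:340,::-1],(720,480),interpolation=cv2.INTER_CUBIC))
E
```

```text
11.45 tcp [ 0.4974  0.0306 -0.0153] x [ 0.002 -1.    -0.   ] z [ 0.001  0.    -1.   ] q [-0.69  0.63  0.65  2.16 -0.71  0.58 -1.09] F [0.1 0.  0.3] w 0.085
```

View pics/s2z.png

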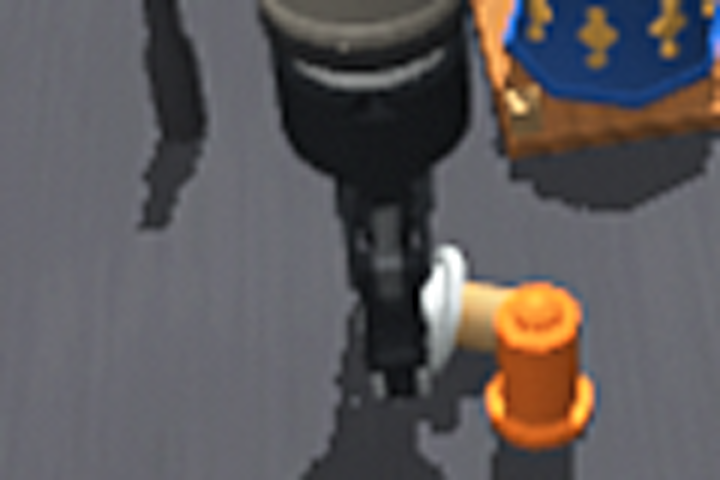

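The fingers straddle the plug without touching the orange piece. A reported TCP below the bench with no contact force confirms the tip offset. Closing gently.

Request:
servo_tool(
  increments=[0,0,0,0,0,0,60,0,0,0,0,0,0,45,0,0,0,0,0,0,38,0,0,0,0,0,0,34,0,0,0,0,0,0,30,0,0,0,0,0,0,25,0,0,0,0,0,0,25,0,0,0,0,0,0,25],
  squeeze=30,
)

```text
clock: 12.5
tcp_pos: [0.4974, 0.0297, -0.0151]
orientation: [-2.223, 2.22, -0.0]
contact_force: [-1.4, -0.4, 5.4]
grip_width: 0.0353
```

```bash
python3 go.py; python3 - <<'E'
from h import *
p,d=grab_frame("side");cv2.imwrite("pics/s3z.png",cv2.resize(p[190:270,220:340,::-1],(720,480),interpolation=cv2.INTER_CUBIC))
E
```

```text
12.5 tcp [ 0.4974  0.0297 -0.0151] x [ 0.001 -1.    -0.   ] z [ 0.001  0.    -1.   ] q [-0.69  0.63  0.65  2.16 -0.71  0.58 -1.09] F [-1.4 -0.4  5.4] w 0.0353
```

View pics/s3z.png

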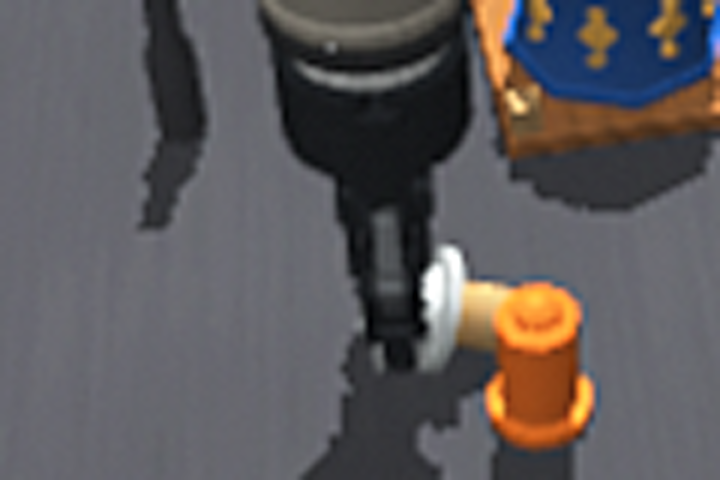

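Request:
servo_tool(
  increments=[0,4,-10,0,0,0,25,-4,8,-15,0,0,0,25,0,5,-15,0,0,-0.17,25,0,0,0,0,0,-0.185,25,0,0,0,0,0,-0.185,25,0,0,0,0,0,-0.185,25,0,0,0,0,0,-0.185,25,0,0,0,0,0,-0.185,25],
)

```text
clock: 13.55
tcp_pos: [0.4799, 0.0339, 0.0248]
orientation: [3.056, -0.728, 0.0]
contact_force: [0.2, -0.3, -0.7]
grip_width: 0.0355
```

Request:
servo_tool(
  increments=[0,0,0,0,0,-0.16,25,0,0,0,0,0,-0.16,25,0,0,0,0,0,-0.155,25,0,0,0,0,0,0,25,0,0,10,0,0,0,25,0,0,10,0,0,0,25,0,0,0,0,0,0,25,0,0,0,0,0,0,25],
)

```text
clock: 14.55
tcp_pos: [0.48, 0.0339, 0.0042]
orientation: [3.141, 0.001, -0.001]
contact_force: [0.6, 1.0, -0.1]
grip_width: 0.0352
```

```bash
python3 go.py; python3 look.py w5;python3 - <<'E'
from h import *
p,d=grab_frame("side");cv2.imwrite("pics/s4z.png",cv2.resize(p[190:270,220:340,::-1],(720,480),interpolation=cv2.INTER_CUBIC))
E
```

```text
14.55 tcp [0.48   0.0339 0.0042] x [ 1.     0.    -0.001] z [-0.001 -0.    -1.   ] q [-0.44  0.48  0.29  2.17 -0.27  0.52  0.06] F [ 0.6  1.  -0.1] w 0.0352
14.55 [0.48   0.0339 0.0042] [ 3.1413e+00  8.0000e-04 -8.0000e-04] [ 0.6   0.97 -0.08] [-0.44  0.48  0.29  2.17 -0.27  0.52  0.06]
```

View pics/s4z.png

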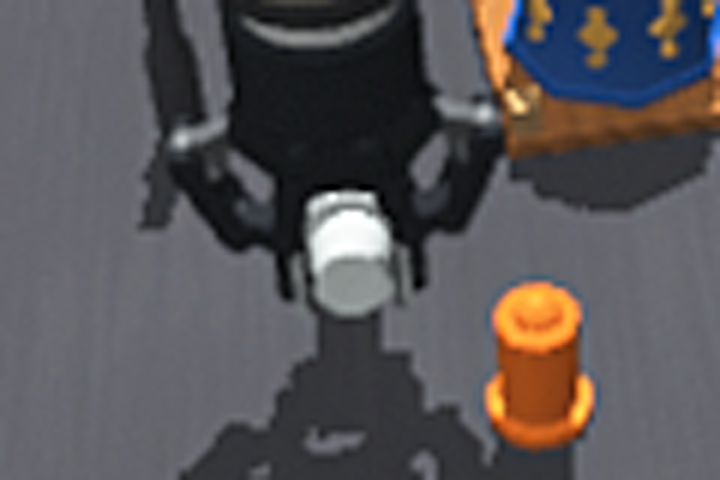

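View pics/w5.png

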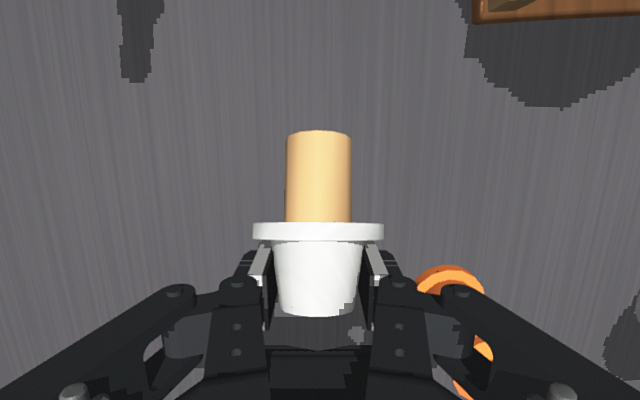

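Request:
servo_tool(
  increments=[0,0,10,0,0,0,25,0,0,6,0,0,0,25,0,0,2,0,0,0,25,0,0,0,0,0,0,38,0,0,0,0,0,0,42,0,0,0,0,0,0,60,0,0,0,0,0,0,85,0,0,0,0,0,0,85],
)

```text
clock: 15.65
tcp_pos: [0.4802, 0.034, -0.0135]
orientation: [-3.142, -0.002, -0.0]
contact_force: [0.7, -0.6, 0.7]
grip_width: 0.0849
```

Request:
servo_tool(
  increments=[0,0,-30,0,0,0,85,0,0,-40,0,0,0,85,0,0,-50,0,0,0,85,0,0,-40,0,0,0,85,0,0,0,0,0,0,85,0,0,0,0,0,0,85,0,0,0,0,0,0,85,0,0,0,0,0,0,85],
)

```text
clock: 16.65
tcp_pos: [0.4794, 0.0338, 0.1454]
orientation: [3.141, 0.001, -0.003]
contact_force: [-0.8, -0.5, -0.2]
grip_width: 0.0849
```

```bash
python3 go.py; python3 look.py w6
```

```text
16.65 tcp [0.4794 0.0338 0.1454] x [ 1.     0.001 -0.002] z [-0.002 -0.001 -1.   ] q [-0.56  0.24  0.41  2.09 -0.12  0.84 -0.07] F [-0.8 -0.5 -0.2] w 0.0849
16.65 [0.4794 0.0338 0.1454] [ 3.1408e+00  1.4000e-03 -3.1000e-03] [-0.82 -0.47 -0.22] [-0.56  0.24  0.41  2.09 -0.12  0.84 -0.07]
```

View pics/w6.png

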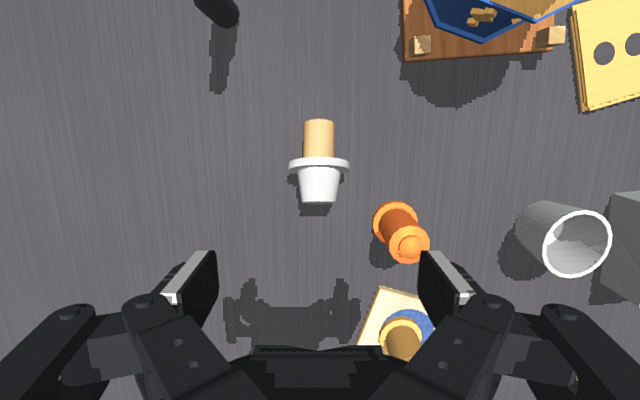

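```bash
python3 - <<'E'
from h import *
import pickle
o,d=pickle.load(open("pics/w6.pkl","rb"))
for v in range(116,212,5): print(v,[tuple((dep("wrist",d,u,v,o)*1000).round(0).astype(int).tolist()) for u in (310,319,328)])
im=cv2.imread("pics/w6.png");h=cv2.cvtColor(im,cv2.COLOR_BGR2HSV)
m=((h[...,1]>60)&(h[...,0]<30)&(h[...,2]>120)).astype(np.uint8);m[:,:290]=0;m[:,350:]=0;m[:110]=0;m[170:]=0
r=cv2.minAreaRect(cv2.findNonZero(m));print(r)
E
```

```text
116 [(473, 94, 0), (481, 94, 0), (489, 94, 2)]
121 [(473, 90, 26), (481, 90, 28), (489, 90, 23)]
126 [(473, 86, 27), (481, 86, 29), (489, 86, 24)]
131 [(473, 82, 28), (481, 82, 29), (489, 82, 26)]
136 [(473, 78, 29), (481, 78, 31), (489, 78, 28)]
141 [(473, 74, 31), (481, 74, 33), (489, 74, 28)]
146 [(473, 70, 32), (481, 70, 35), (489, 70, 31)]
151 [(473, 66, 35), (481, 66, 37), (489, 66, 35)]
156 [(473, 62, 36), (481, 62, 39), (489, 62, 34)]
161 [(474, 60, 50), (481, 60, 52), (488, 60, 51)]
166 [(474, 55, 45), (481, 55, 45), (480, 100, 318)]
171 [(474, 51, 45), (481, 51, 47), (488, 51, 45)]
176 [(474, 47, 44), (481, 47, 48), (488, 47, 46)]
181 [(474, 43, 47), (481, 43, 48), (488, 43, 47)]
186 [(474, 39, 47), (481, 39, 49), (488, 39, 47)]
191 [(474, 35, 48), (481, 35, 49), (489, 34, 46)]
196 [(474, 31, 48), (481, 31, 51), (489, 30, 47)]
201 [(473, 25, 44), (481, 25, 43), (489, 25, 44)]
206 [(472, 8, 0), (481, 8, 0), (490, 8, 1)]
211 [(472, 3, 0), (481, 3, 1), (490, 3, 1)]
((318.5, 137.5), (39.0, 31.0), 90.0)
```

Request:
servo_tool(
  increments=[0,0,-5,-0.175,0,0,85,0,0,0,-0.175,0,0,85,0,0,0,-0.175,0,0,85,0,0,0,-0.173,0,0,85,0,0,0,0,0,0,85,0,0,0,0,0,0,85,0,0,0,0,0,0,85,0,0,0,0,0,0,85],
)

```text
clock: 17.7
tcp_pos: [0.4802, 0.0329, 0.152]
orientation: [2.445, -0.002, 0.0]
contact_force: [-0.3, -0.1, -0.6]
grip_width: 0.0852
```

```bash
python3 go.py .4805 .0461 -.0142
```

```text
17.7 tcp [0.4802 0.0329 0.152 ] x [ 1.    -0.002  0.001] z [-0.    -0.641 -0.767] q [-1.    0.48  0.49  2.    0.42  1.12 -0.78] F [-0.3 -0.1 -0.6] w 0.0852
tool mm [ 1.000e-01 -1.167e+02  1.190e+02]
```

Request:
servo_tool(
  increments=[0,-20,20,0,0,0,85,0,-25,25,0,0,0,85,0,-25,26,0,0,0,85,0,-22,22,0,0,0,85,0,-15,16,0,0,0,85,0,-9.7,10,0,0,0,85,0,0,0,0,0,0,85,0,0,0,0,0,0,85],
)

```text
clock: 18.7
tcp_pos: [0.4806, 0.0468, -0.014]
orientation: [2.444, 0.0, 0.001]
contact_force: [-0.1, -0.2, 0.5]
grip_width: 0.085
```

```bash
python3 go.py .4805 .0461 -.0142; python3 look.py w7;python3 - <<'E'
from h import *
p,d=grab_frame("side");cv2.imwrite("pics/s5z.png",cv2.resize(p[170:250,220:340,::-1],(720,480),interpolation=cv2.INTER_CUBIC))
E
```

```text
18.7 tcp [ 0.4806  0.0468 -0.014 ] x [1.    0.    0.001] z [ 0.001 -0.642 -0.766] q [-0.96  0.78  0.42  2.02  0.37  0.83 -0.9 ] F [-0.1 -0.2  0.5] w 0.085
tool mm [-0.1  0.5  0.6]
18.7 [ 0.4806  0.0468 -0.014 ] [2.4441e+00 0.0000e+00 1.4000e-03] [-0.12 -0.19  0.46] [-0.96  0.78  0.42  2.02  0.37  0.83 -0.9 ]
```

View pics/s5z.png

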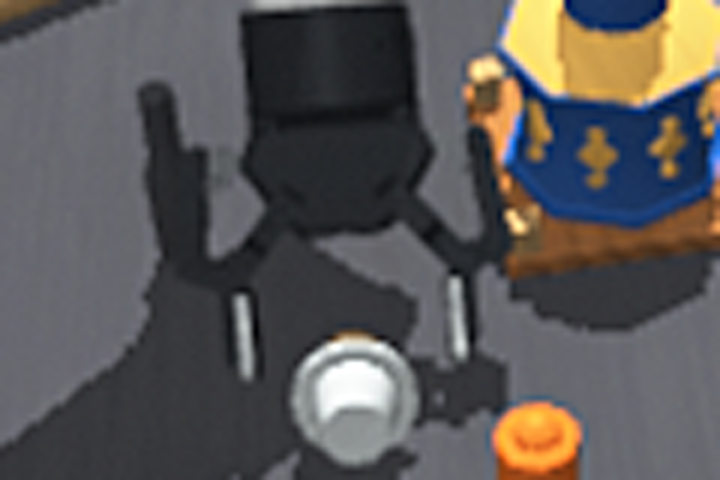

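View pics/w7.png

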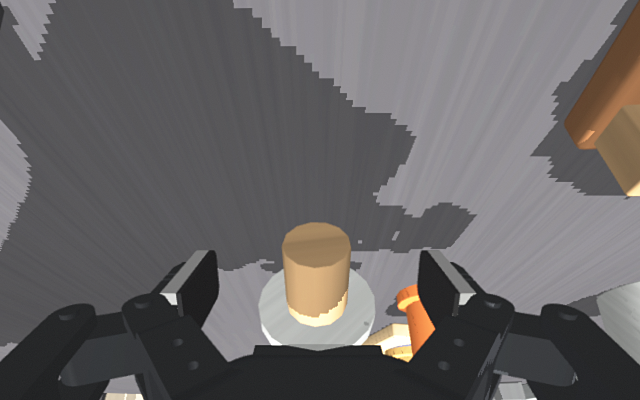

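The stub lies centred between the open pads in both views. Closing.

Request:
servo_tool(
  increments=[0,0,0,0,0,0,60,0,0,0,0,0,0,45,0,0,0,0,0,0,36,0,0,0,0,0,0,30,0,0,0,0,0,0,26,0,0,0,0,0,0,20,0,0,0,0,0,0,18,0,0,0,0,0,0,18],
  squeeze=50,
)

```text
clock: 19.8
tcp_pos: [0.4801, 0.047, -0.0148]
orientation: [2.444, 0.001, 0.0]
contact_force: [-0.7, 0.5, 1.5]
grip_width: 0.0255
```

```bash
python3 go.py; python3 look.py w8
```

```text
19.8 tcp [ 0.4801  0.047  -0.0148] x [1.    0.001 0.   ] z [ 0.001 -0.643 -0.766] q [-0.96  0.79  0.42  2.02  0.37  0.83 -0.9 ] F [-0.7  0.5  1.5] w 0.0255
19.8 [ 0.4801  0.047  -0.0148] [2.4436e+00 1.1000e-03 5.0000e-04] [-0.67  0.51  1.48] [-0.96  0.79  0.42  2.02  0.37  0.83 -0.9 ]
```

View pics/w8.png

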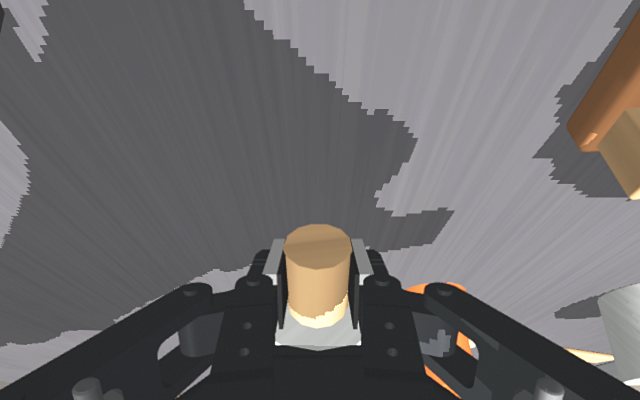

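Request:
servo_tool(
  increments=[0,6,-8,0,0,0,18,0,13,-15,0,0,0,18,0,19,-23,0,0,0,18,0,19,-23,0,0,0,18,0,19,-23,0,0,0,18,0,19,-23,0,0,0,18,0,13,-15,0,0,0,18,0,0,0,0,0,0,18],
)

```text
clock: 20.85
tcp_pos: [0.4806, 0.048, 0.1553]
orientation: [2.446, -0.0, 0.003]
contact_force: [1.4, -0.9, -1.6]
grip_width: 0.0251
```

```bash
python3 go.py; python3 look.py w9;python3 - <<'E'
from h import *
p,d=grab_frame("side");cv2.imwrite("pics/s6z.png",cv2.resize(p[130:250,200:380,::-1],(720,480),interpolation=cv2.INTER_CUBIC))
E
```

```text
20.85 tcp [0.4806 0.048  0.1553] x [1.    0.001 0.002] z [ 0.002 -0.641 -0.768] q [-1.01  0.48  0.49  1.98  0.41  1.14 -0.78] F [ 1.4 -0.9 -1.6] w 0.0251
20.85 [0.4806 0.048  0.1553] [ 2.446e+00 -3.000e-04  2.800e-03] [ 1.44 -0.88 -1.56] [-1.01  0.48  0.49  1.98  0.41  1.14 -0.78]
```

View pics/s6z.png

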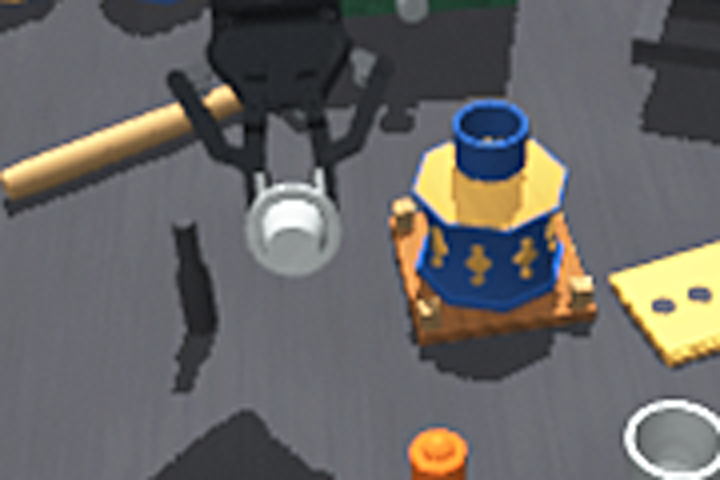

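View pics/w9.png

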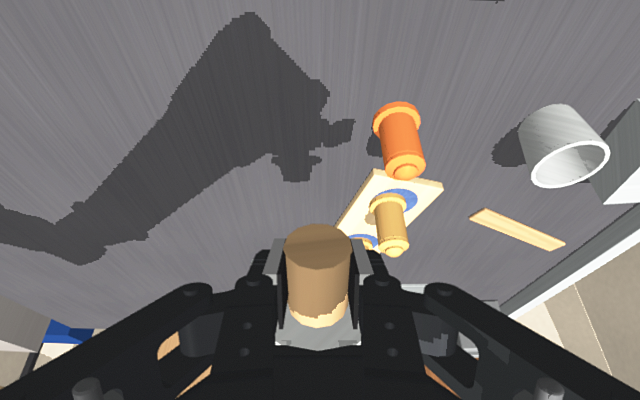

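Request:
servo_tool(
  increments=[0,0,-10,0.17,0,0,18,0,0,-20,0.18,0,0,18,0,0,-20,0.18,0,0,18,0,0,-10,0.18,0,0,18,0,0,0,0.18,0,0,18,0,0,0,0.18,0,0,18,0,0,0,0.18,0,0,18,0,0,0,0.18,0,0,18],
)

```text
clock: 21.95
tcp_pos: [0.4803, 0.0723, 0.2077]
orientation: [-2.404, 0.0, -0.002]
contact_force: [-0.2, 0.3, -1.8]
grip_width: 0.0253
```

Request:
servo_tool(
  increments=[0,0,0,0.17,0,0,18,0,0,0,0.16,0,0,18,0,0,0,0.16,0,0,18,0,0,0,0,0,0,18,0,0,0,0,0,0,18,0,0,0,0,0,0,18,0,0,0,0,0,0,18,0,0,0,0,0,0,18],
)

```text
clock: 22.95
tcp_pos: [0.4802, 0.0732, 0.2086]
orientation: [-1.92, -0.003, -0.0]
contact_force: [-0.1, 0.2, 0.1]
grip_width: 0.0253
```

```bash
python3 go.py; python3 look.py w10;python3 - <<'E'
from h import *
p,d=grab_frame("side");np.save("pics/s7d.npy",d);cv2.imwrite("pics/s7.png",p[...,::-1]);cv2.imwrite("pics/s7z.png",cv2.resize(p[100:260,200:400,::-1],(800,640),interpolation=cv2.INTER_CUBIC)[:600])
E
```

```text
22.95 tcp [0.4802 0.0732 0.2086] x [1.    0.002 0.002] z [-0.001  0.94  -0.342] q [ 0.12  0.62  0.34  2.03 -1.16  1.61  1.17] F [-0.1  0.2  0.1] w 0.0253
22.95 [0.4802 0.0732 0.2086] [-1.9203e+00 -3.0000e-03 -4.0000e-04] [-0.12  0.15  0.12] [ 0.12  0.62  0.34  2.03 -1.16  1.61  1.17]
```

View pics/s7z.png

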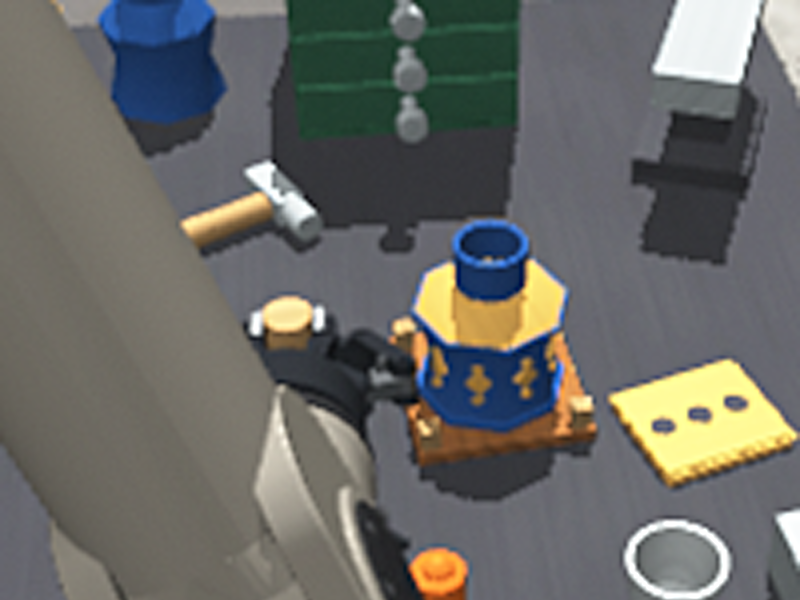

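View pics/w10.png

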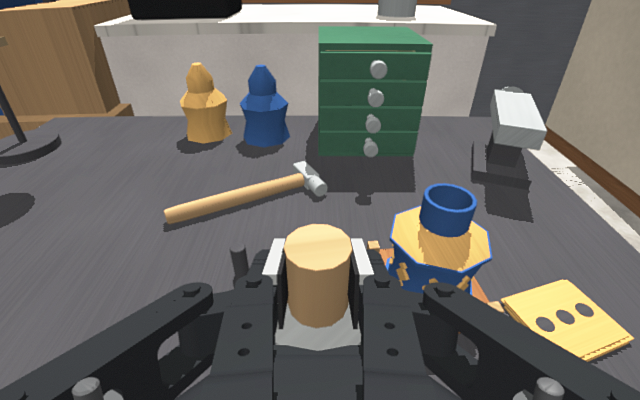

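The cap is now upright in the grip (stub top at (318,247)), and the neck mouth is in the same view at (448,200). I'll measure the cap tilt and the offset to the neck.

```bash
cat > capneck.py <<'E'
from h import *
import pickle,sys
n=sys.argv[1]
o,d=pickle.load(open(f"pics/{n}.pkl","rb"));im=cv2.imread(f"pics/{n}.png")
h=cv2.cvtColor(im,cv2.COLOR_BGR2HSV)
c,Rm,e=campose("wrist",o)
def cloud(m):
    v,u=np.nonzero(m&(d>0))
    K=np.array([[c["fx"],0,c["cx"]],[0,c["fy"],c["cy"]],[0,0,1]])
    p=cv2.undistortPoints(np.stack([u,v],1)[:,None].astype(float),K,np.array([c["k1"],0,0,0,0]))[:,0]
    z=d[v,u];return e+(np.stack([p[:,0]*z,-p[:,1]*z,-z],1))@Rm.T
m=((h[...,0]<30)&(h[...,1]>50)&(h[...,2]>110)).astype(np.uint8);m[:,:280]=0;m[:,358:]=0;m[:215]=0;m[340:]=0
P=cloud(m>0);P=P[np.linalg.norm(P-o["tcp_pos"],axis=1)<.12]
# top face: high points
zt=np.percentile(P[:,2],97);T=P[P[:,2]>zt-.004]
ce=T.mean(0);u,s,vt=np.linalg.svd(T-ce);nn=vt[2]*np.sign(vt[2][2]);print("top face n",len(T),"c",ce.round(4),"normal",nn.round(3),"ext",(T.max(0)-T.min(0)).round(4),"mid",((T.max(0)+T.min(0))/2).round(4))
S=P[P[:,2]<zt-.006]
ce2=S.mean(0);
# side surface: normal regression -> axis: use minimal-variance fit of cylinder
from scipy.optimize import least_squares
def f(p):
    a=np.array([p[2],p[3],1]);a/=np.linalg.norm(a);q=S-np.array([p[0],p[1],zt])
    return np.linalg.norm(q-np.outer(q@a,a),axis=1)-.014
r=least_squares(f,[ce[0],ce[1],0,0],loss="soft_l1",f_scale=.001);print("cyl axis at top",r.x.round(4),"rms",np.sqrt(np.mean(r.fun**2)).round(5))
E
python3 capneck.py w10
python3 - <<'E'
import cv2
im=cv2.imread("pics/w10.png");cv2.imwrite("pics/w10z.png",cv2.resize(im[170:250,400:500],(750,600),interpolation=0))
E
```

```text
top face n 2853 c [0.481  0.0321 0.2374] normal [-0.002 -0.034  0.999] ext [0.0275 0.0293 0.0051] mid [0.4813 0.0343 0.2369]
cyl axis at top [ 0.4809  0.035  -0.0031  0.0131] rms 0.00038
```

View pics/w10z.png

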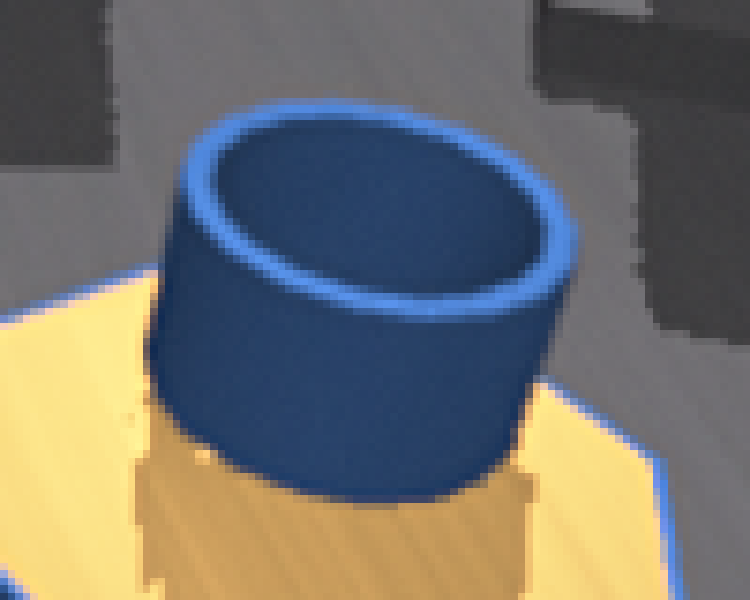

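```bash
cat > neck.py <<'E'
from h import *
import pickle,sys
n=sys.argv[1]
o,d=pickle.load(open(f"pics/{n}.pkl","rb"));im=cv2.imread(f"pics/{n}.png");h=cv2.cvtColor(im,cv2.COLOR_BGR2HSV)
x0,x1,y0,y1=map(int,sys.argv[2:6])
m=((h[...,0]>95)&(h[...,0]<125)&(h[...,1]>90)&(h[...,2]>170));k=np.zeros_like(m);k[y0:y1,x0:x1]=1;m&=k
v,u=np.nonzero(m);D=np.array([dep("wrist",d,a,b,o) for a,b in zip(u,v)])
g=D[(D[:,2]>.132)&(D[:,2]<.148)];print("rim px",len(u),len(g),"z med",np.median(g[:,2]).round(4))
keep=(D[:,2]>.132)&(D[:,2]<.148)
Q=np.array([plane("wrist",a,b,.14,o) for a,b in zip(u[keep],v[keep])])
A=np.c_[2*Q[:,:2],np.ones(len(Q))];s=np.linalg.lstsq(A,(Q[:,:2]**2).sum(1),rcond=None)[0]
print("circle",s[:2].round(4),"r",np.sqrt(s[2]+s[0]**2+s[1]**2).round(4), "mid",((Q.max(0)+Q.min(0))/2).round(4))
E
python3 neck.py w10 415 480 178 218; python3 go.py
```

```text
rim px 323 291 z med 0.14
circle [0.6132 0.2104] r 0.0234 mid [0.6132 0.2102 0.14  ]
23.05 tcp [0.4801 0.0729 0.2082] x [1.    0.001 0.001] z [-0.001  0.94  -0.342] q [ 0.12  0.62  0.34  2.03 -1.16  1.61  1.17] F [ 0.5 -0.6  0.1] w 0.0255
```

Request:
servo_tool(
  increments=[12,-5,15,0,0,0,18,27,-12,33.5,0,0,0,18,27,-12,33.5,0,0,0,18,27,-12,33.5,0,0,0,18,27,-12,33.5,0,0,0,18,12,-7,16.5,0,0,0,18,0,0,0,0,0,0,18,0,0,0,0,0,0,18],
)

```text
clock: 24.05
tcp_pos: [0.6116, 0.2484, 0.2072]
orientation: [-1.92, 0.0, 0.001]
contact_force: [0.3, -0.9, -0.4]
grip_width: 0.0257
```

```bash
python3 go.py; python3 look.py w11;python3 capneck.py w11;python3 - <<'E'
from h import *
for n in ["side","top"]:
    p,d=grab_frame(n);np.save(f"pics/{n}8d.npy",d);cv2.imwrite(f"pics/{n}8.png",p[...,::-1]);
    c=p[130:230,260:380,::-1] if n=="side" else p[150:250,220:340,::-1]
    cv2.imwrite(f"pics/{n}8z.png",cv2.resize(c,(720,600),interpolation=cv2.INTER_CUBIC))
E
```

```text
24.05 tcp [0.6116 0.2484 0.2072] x [ 1.     0.    -0.001] z [-0.001  0.94  -0.342] q [-0.01  0.67  0.07  1.84 -1.35  1.35  0.93] F [ 0.3 -0.9 -0.4] w 0.0257
24.05 [0.6116 0.2484 0.2072] [-1.9201e+00  3.0000e-04  1.2000e-03] [ 0.29 -0.91 -0.43] [-0.01  0.67  0.07  1.84 -1.35  1.35  0.93]
top face n 2850 c [0.6124 0.2073 0.236 ] normal [ 0.002 -0.03   1.   ] ext [0.0276 0.0287 0.0049] mid [0.6127 0.2094 0.2353]
cyl axis at top [6.123e-01 2.102e-01 6.000e-04 1.290e-02] rms 0.00038
```

View pics/side8z.png

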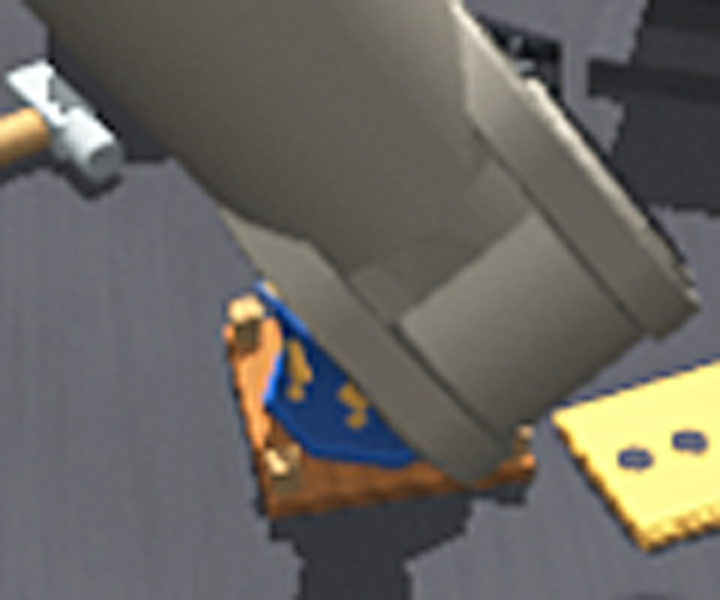

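View pics/w11.png

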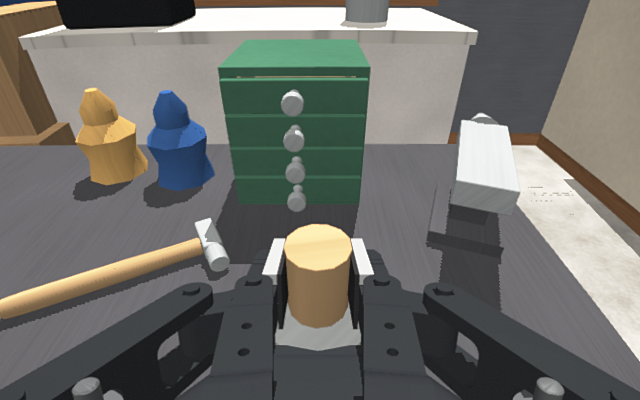

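View pics/top8z.png

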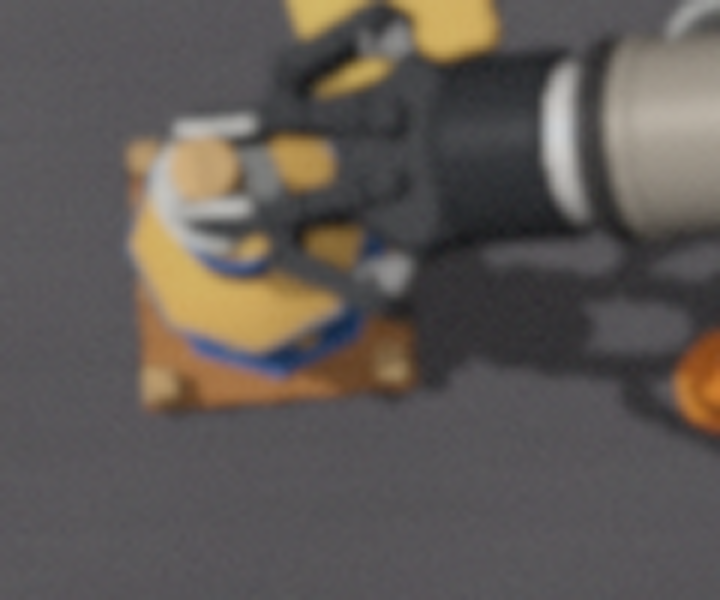

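```bash
python3 - <<'E'
from h import *
print(plane("top",254,178,.2365),plane("top",259.4,185.9,.14))
im=cv2.imread("pics/top0.png");cv2.imwrite("pics/top0n.png",cv2.resize(im[160:215,235:300],(780,600*55*12//(55*12)-0),interpolation=cv2.INTER_CUBIC) if 0 else cv2.resize(im[165:215,235:295],(720,600),interpolation=cv2.INTER_CUBIC))
E
```

```text
[0.61145384 0.20603339 0.2365    ] [0.61135533 0.20705366 0.14      ]
```

View pics/top0n.png

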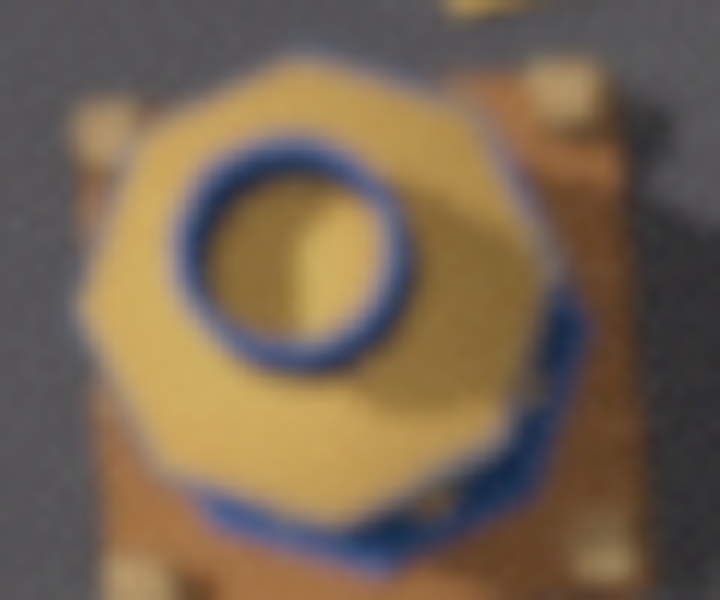

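Request:
servo_tool(
  increments=[0.5,7,4.1,0,0,0,18,0,7.5,2.7,0,0,0,18,0,7.5,2.7,0,0,0,18,0,7.5,2.7,0,0,0,18,0,4.7,1.7,0,0,0,18,0,4.7,1.7,0,0,0,18,0,0,0,0,0,0,18,0,0,0,0,0,0,18],
)

```text
clock: 25.2
tcp_pos: [0.6126, 0.2503, 0.166]
orientation: [-1.919, -0.001, 0.0]
contact_force: [1.0, -0.4, -1.0]
grip_width: 0.0256
```

```bash
python3 go.py; python3 look.py w12;python3 capneck.py w12;python3 - <<'E'
from h import *
p,d=grab_frame("top");cv2.imwrite("pics/t9z.png",cv2.resize(p[150:250,220:340,::-1],(720,600),interpolation=cv2.INTER_CUBIC))
E
```

```text
25.2 tcp [0.6126 0.2503 0.166 ] x [1.    0.001 0.   ] z [-0.001  0.94  -0.342] q [ 0.02  0.74  0.02  1.84 -1.36  1.31  0.99] F [ 1.  -0.4 -1. ] w 0.0256
25.2 [0.6126 0.2503 0.166 ] [-1.9194e+00 -1.2000e-03  3.0000e-04] [ 0.98 -0.43 -1.04] [ 0.02  0.74  0.02  1.84 -1.36  1.31  0.99]
top face n 2867 c [0.6133 0.2092 0.1947] normal [ 0.002 -0.033  0.999] ext [0.0273 0.0285 0.005 ] mid [0.6136 0.2111 0.1941]
cyl axis at top [ 6.133e-01  2.121e-01 -3.000e-04  1.090e-02] rms 0.00038
```

View pics/t9z.png

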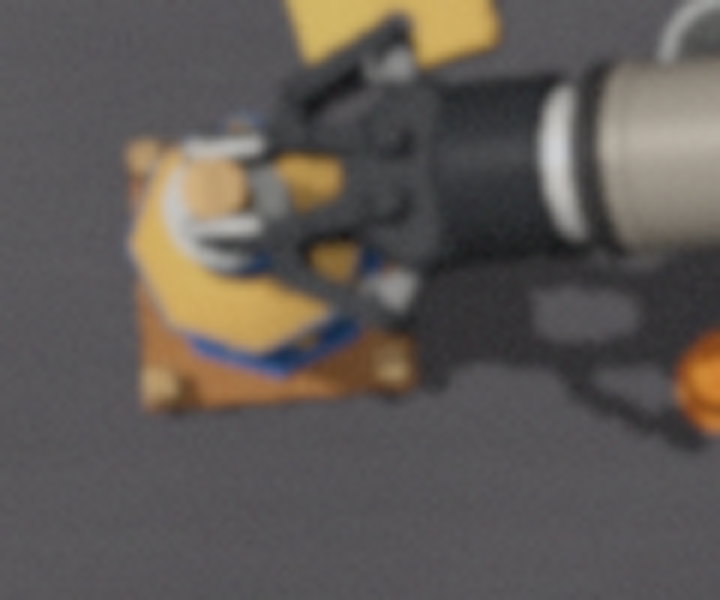

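Request:
servo_tool(
  increments=[0,2.4,0.9,0,0,0,18,0,2.4,0.9,0,0,0,18,0,2.4,0.9,0,0,0,18,0,2.4,0.9,0,0,0,18,0,0,0,0,0,0,18,0,0,0,0,0,0,18,0,0,0,0,0,0,18,0,0,0,0,0,0,18],
)

```text
clock: 26.3
tcp_pos: [0.6125, 0.2504, 0.1556]
orientation: [-1.92, -0.001, 0.001]
contact_force: [0.1, 0.4, -1.4]
grip_width: 0.0253
```

```bash
python3 go.py; python3 look.py w13;python3 capneck.py w13
```

```text
26.3 tcp [0.6125 0.2504 0.1556] x [1.    0.001 0.   ] z [-0.001  0.94  -0.342] q [ 0.03  0.75  0.01  1.84 -1.36  1.3   1.  ] F [ 0.1  0.4 -1.4] w 0.0253
26.3 [0.6125 0.2504 0.1556] [-1.9195e+00 -1.0000e-03  5.0000e-04] [ 0.15  0.37 -1.36] [ 0.03  0.75  0.01  1.84 -1.36  1.3   1.  ]
top face n 2863 c [0.6132 0.2093 0.1843] normal [-0.001 -0.034  0.999] ext [0.0277 0.0284 0.0052] mid [0.6134 0.2113 0.1838]
cyl axis at top [ 0.6132  0.2122 -0.002   0.0105] rms 0.00036
```

Request:
servo_tool(
  increments=[0,0,0,0,0,0,30,0,0,0,0,0,0,40,0,0,0,0,0,0,70,0,0,0,0,0,0,85,0,0,0,0,0,0,85,0,0,-15,0,0,0,85,0,0,-30,0,0,0,85,0,0,-40,0,0,0,85],
)

```text
clock: 27.35
tcp_pos: [0.6121, 0.1694, 0.1851]
orientation: [-1.919, -0.002, 0.002]
contact_force: [0.6, 0.5, 0.2]
grip_width: 0.0852
```

```bash
python3 go.py; python3 look.py w14;python3 capneck.py w14
```

```text
27.35 tcp [0.6121 0.1694 0.1851] x [ 1.     0.002 -0.   ] z [-0.002  0.94  -0.342] q [ 0.12  0.73  0.06  1.8  -1.26  1.41  0.97] F [0.6 0.5 0.2] w 0.0852
27.35 [0.6121 0.1694 0.1851] [-1.9194e+00 -1.5000e-03  1.7000e-03] [0.58 0.49 0.15] [ 0.12  0.73  0.06  1.8  -1.26  1.41  0.97]
top face n 323 c [0.6129 0.199  0.1731] normal [0.016 0.865 0.501] ext [0.0243 0.01   0.0088] mid [0.6127 0.2013 0.1737]
cyl axis at top [ 0.6127  0.2217 -0.0137  0.5028] rms 0.00935
```

View pics/w14.png

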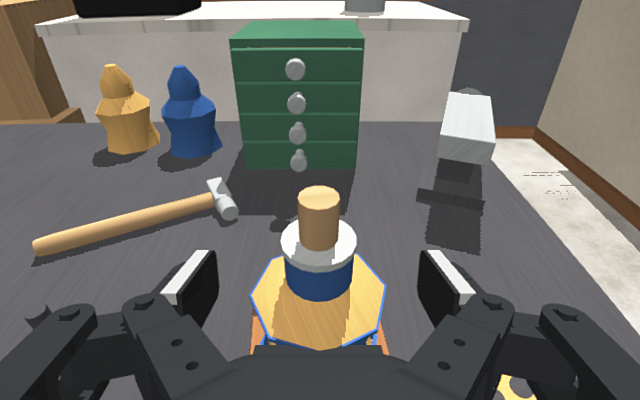

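The cap is in the neck with its flange on the rim (flange at (319,243), stub top at (319,192)). Checking its height and level.

```bash
python3 - <<'E'
from h import *
import pickle
o,d=pickle.load(open("pics/w14.pkl","rb"));c,Rm,e=campose("wrist",o)
im=cv2.imread("pics/w14.png");h=cv2.cvtColor(im,cv2.COLOR_BGR2HSV)
def fit(m,zlo,zhi):
    v,u=np.nonzero(m);P=np.array([dep("wrist",d,a,b,o) for a,b in zip(u,v)]);P=P[(P[:,2]>zlo)&(P[:,2]<zhi)]
    q=P-P.mean(0);s=np.linalg.svd(q)[2][2];s*=np.sign(s[2]);print(len(P),"mid",((P.max(0)+P.min(0))/2).round(4),"mean z",P[:,2].mean().round(4),"n",s.round(3))
k=np.zeros(d.shape,bool);k[180:208,295:345]=1
fit(k&(h[...,1]>60)&(h[...,0]<30),.178,.19)
k=np.zeros(d.shape,bool);k[215:275,275:362]=1
fit(k&(h[...,1]<25)&(h[...,2]>200),.14,.155)
E
python3 go.py
```

```text
835 mid [0.6131 0.2118 0.181 ] mean z 0.1824 n [-0.001 -0.012  1.   ]
1096 mid [0.6131 0.2091 0.1463] mean z 0.1466 n [0.001 0.001 1.   ]
27.4 tcp [0.6145 0.1621 0.1858] x [ 1.    -0.006  0.002] z [ 0.007  0.938 -0.346] q [ 0.13  0.72  0.07  1.8  -1.25  1.41  0.97] F [ 0.6 -3.7  0.3] w 0.085
```

Flange top is at 0.1466 and the stub top at 0.182, both level, so the cap is seated. Now back out, untilt and go towards the finials.

Request:
servo_tool(
  increments=[0,0,-40,0,0,0,85,0,0,-40,-0.17,0,0,85,0,0,-40,-0.18,0,0,85,0,0,-40,-0.18,0,0,85,0,0,0,-0.18,0,0,85,0,0,0,-0.18,0,0,85,0,0,0,-0.18,0,0,85,0,0,0,-0.152,0,0,85],
)

```text
clock: 28.4
tcp_pos: [0.613, 0.0294, 0.2591]
orientation: [3.137, 0.0, 0.004]
contact_force: [0.4, 0.2, -1.0]
grip_width: 0.0854
```

```bash
python3 go.py .556 -.15 .22
```

```text
28.4 tcp [0.613  0.0294 0.2591] x [1.    0.    0.003] z [ 0.003 -0.005 -1.   ] q [-0.48  0.34  0.43  1.67 -0.15  1.16 -0.01] F [ 0.4  0.2 -1. ] w 0.0854
tool mm [-57.2 179.2  39.8]
```

Request:
servo_tool(
  increments=[-7,20,5,0,0,0,85,-12,35,12,0,0,0,85,-12,35,15,0,0,0,85,-12,35,15,0,0,0,85,-12,25,10,0,0,0,85,0,10,0,0,0,0,85,0,0,0,0,0,0,85,0,0,0,0,0,0,85],
)

```text
clock: 29.4
tcp_pos: [0.5587, -0.129, 0.2009]
orientation: [-3.141, -0.004, -0.001]
contact_force: [0.5, 0.9, 0.1]
grip_width: 0.0847
```

```bash
python3 go.py; python3 look.py w15
```

```text
29.4 tcp [ 0.5587 -0.129   0.2009] x [1.    0.002 0.001] z [ 0.001  0.001 -1.   ] q [-0.26  0.33  0.47  1.83 -0.17  1.02  0.29] F [0.5 0.9 0.1] w 0.0847
29.4 [ 0.5587 -0.129   0.2009] [-3.1409e+00 -3.8000e-03 -1.4000e-03] [0.47 0.9  0.1 ] [-0.26  0.33  0.47  1.83 -0.17  1.02  0.29]
```

View pics/w15.png

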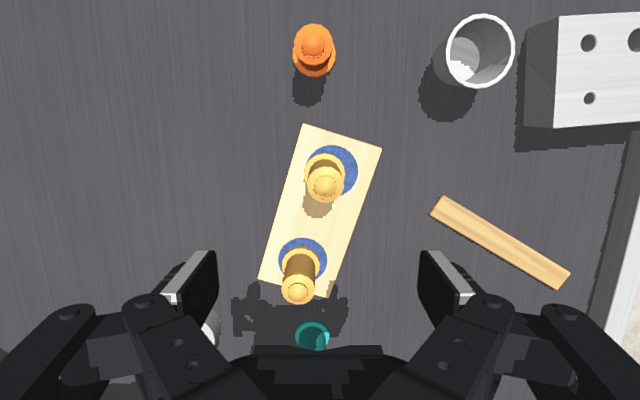

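Both brass finials stand on the board: A has its knob at (324,187), B at (297,290). Orange is at (314,45) and turquoise at (312,335), neither wanted. Measuring both from depth and rays.

```bash
cat > fin.py <<'E'
from h import *
import pickle,sys
n=sys.argv[1]
o,d=pickle.load(open(f"pics/{n}.pkl","rb"));im=cv2.imread(f"pics/{n}.png")
c,Rm,e=campose("wrist",o)
def cloud(x0,x1,y0,y1):
    v,u=np.mgrid[y0:y1,x0:x1];u=u.ravel();v=v.ravel()
    K=np.array([[c["fx"],0,c["cx"]],[0,c["fy"],c["cy"]],[0,0,1]])
    p=cv2.undistortPoints(np.stack([u,v],1)[:,None].astype(float),K,np.array([c["k1"],0,0,0,0]))[:,0]
    z=d[v,u];return (e+(np.stack([p[:,0]*z,-p[:,1]*z,-z],1))@Rm.T)[z>0]
from scipy.optimize import least_squares
a=list(map(int,sys.argv[2:]))
for i in range(0,len(a),4):
    P=cloud(*a[i:i+4])
    S=P[(P[:,2]>.024)&(P[:,2]<.069)]
    r=least_squares(lambda p:np.hypot(S[:,0]-p[0],S[:,1]-p[1])-.017,S[:,:2].mean(0)-[0,.01],loss="soft_l1",f_scale=.001)
    T=P[(P[:,2]>.070)&(P[:,2]<.0765)];K=P[P[:,2]>.078]
    print("barrel",len(S),r.x.round(4),"rms",np.sqrt((r.fun**2).mean()).round(5),"shoulder mid",((T.max(0)+T.min(0))/2).round(4),"z",np.median(T[:,2]).round(4),"knob",len(K),K.mean(0).round(4) if len(K) else "")
    F=P[(P[:,2]>.016)&(P[:,2]<.021)];print("foot z",len(F),"zmax",P[:,2].max().round(4))
E
python3 fin.py w15 300 350 150 207 275 320 245 310
python3 - <<'E'
import sys;sys.path.insert(0,'.')
from h import *
import pickle
o,d=pickle.load(open("pics/w15.pkl","rb"))
print(tri(ray("wrist",325,186,o),ray("top",386.2,205.4)),tri(ray("wrist",297,290.5,o),ray("top",424.7,215.6)))
print([plane("wrist",u,v,.012,o)[:2].round(4) for u,v in [(303,124),(381,150),(333,298),(258,277)]])
E
```

```text
barrel 210 [ 0.5662 -0.1291] rms 0.00017 shoulder mid [ 0.5662 -0.1286  0.0733] z 0.0737 knob 356 [ 0.566  -0.1281  0.0809]
foot z 269 zmax 0.0841
barrel 567 [ 0.5395 -0.2363] rms 0.00031 shoulder mid [ 0.5394 -0.2357  0.0732] z 0.0739 knob 290 [ 0.5397 -0.2345  0.081 ]
foot z 283 zmax 0.0841
(array([ 0.56723882, -0.131864  ,  0.07389057]), [np.float64(0.0018361681655105092), np.float64(0.0018361681655104849)]) (array([ 0.53937414, -0.23742237,  0.0736868 ]), [np.float64(0.00036508318325239827), np.float64(0.0003650831832524705)])
[array([ 0.544 , -0.0776]), array([ 0.6274, -0.1046]), array([ 0.5784, -0.2832]), array([ 0.4888, -0.2552])]
```

```bash
cat > wt.py <<'E'
from h import *
F=[];T=[]
for i in range(7):
    o=get_obs();F.append(o["contact_force"]);T.append(o["tau"]);grab_frame("wrist")
F=np.array(F);print(get_obs()["clock"].__round__(2),o["tcp_pos"].round(4),"Fz mean",F.mean(0).round(2),"sd",F.std(0).round(2),"tau",np.mean(T,0).round(2),"w",round(float(o["grip_width"]),4))
E
python3 wt.py
```

```text
29.8 [ 0.558  -0.1296  0.2005] Fz mean [-0.   -0.    0.22] sd [0.35 0.4  0.57] tau [ 1.500e-01 -4.407e+01  5.350e+00 -2.643e+01  1.000e-02  0.000e+00
 -0.000e+00] w 0.085
```

Request:
servo_tool(
  increments=[4,0,20,0,0,0,85,3.5,0,40,0,0,0,85,0,0,45,0,0,0,85,0,0,40,0,0,0,85,0,0,30,0,0,0,85,0,0,20,0,0,0,85,0,0,9,0,0,0,85,0,0,0,0,0,0,60],
)

```text
clock: 30.8
tcp_pos: [0.5655, -0.1302, -0.0034]
orientation: [3.142, 0.002, 0.0]
contact_force: [0.7, 0.3, 0.1]
grip_width: 0.0689
```

Request:
servo_tool(
  increments=[0,0,0,0,0,0,48,0,0,0,0,0,0,40,0,0,0,0,0,0,34,0,0,0,0,0,0,28,0,0,0,0,0,0,24,0,0,0,0,0,0,24,0,0,0,0,0,0,24,0,0,0,0,0,0,24],
  squeeze=50,
)

```text
clock: 31.8
tcp_pos: [0.5659, -0.1301, -0.0029]
orientation: [-3.141, -0.002, -0.002]
contact_force: [0.0, 0.7, 5.7]
grip_width: 0.0316
```

```bash
python3 go.py; python3 look.py w16
```

```text
31.8 tcp [ 0.5659 -0.1301 -0.0029] x [1.    0.001 0.001] z [ 0.001  0.    -1.   ] q [-0.15  0.62  0.35  1.95 -0.34  0.63  0.42] F [0.  0.7 5.7] w 0.0316
31.8 [ 0.5659 -0.1301 -0.0029] [-3.1415e+00 -1.7000e-03 -1.7000e-03] [0.   0.74 5.73] [-0.15  0.62  0.35  1.95 -0.34  0.63  0.42]
```

View pics/w16.png

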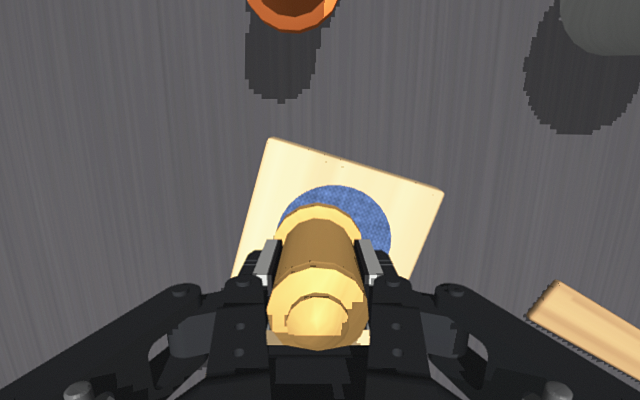

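Finial A is held. Lifting to weigh.

Request:
servo_tool(
  increments=[0,0,-8,0,0,0,24,0,0,-20,0,0,0,24,0,0,-20,0,0,0,24,0,0,-12,0,0,0,24,0,0,0,0,0,0,24,0,0,0,0,0,0,24,0,0,0,0,0,0,24,0,0,0,0,0,0,24],
)

```text
clock: 32.85
tcp_pos: [0.5649, -0.1301, 0.0559]
orientation: [-3.142, -0.002, 0.002]
contact_force: [-0.2, -1.0, -3.5]
grip_width: 0.0321
```

```bash
python3 wt.py
```

```text
33.2 [ 0.5653 -0.1301  0.0564] Fz mean [ 0.03 -0.14 -3.49] sd [0.61 0.62 0.44] tau [-1.000e-02 -5.348e+01  7.440e+00 -2.142e+01  1.000e-02  1.000e-02
  0.000e+00] w 0.0319
```

A weighs about 3.6 N (0.37 kg), so B should be lighter, but I still have to lift it. Setting A back first.

Request:
servo_tool(
  increments=[0,0,15,0,0,0,24,0,0,20,0,0,0,24,0,0,15,0,0,0,24,0,0,7,0,0,0,24,0,0,2.5,0,0,0,24,0,0,0,0,0,0,34,0,0,0,0,0,0,38,0,0,0,0,0,0,60],
)

```text
clock: 34.2
tcp_pos: [0.566, -0.1302, -0.0026]
orientation: [3.141, 0.002, 0.002]
contact_force: [-0.6, -0.5, 0.1]
grip_width: 0.0548
```

Request:
servo_tool(
  increments=[0,0,0,0,0,0,85,0,0,0,0,0,0,85,0,0,-25,0,0,0,85,0,0,-45,0,0,0,85,0,0,-40,0,0,0,85,-9,35,-10,0,0,0,85,-9,35,0,0,0,0,85,-8.5,36,0,0,0,0,85],
)

```text
clock: 35.2
tcp_pos: [0.5388, -0.237, 0.1174]
orientation: [-3.142, -0.002, -0.001]
contact_force: [-0.8, -0.5, -0.4]
grip_width: 0.0851
```

```bash
python3 look.py w17; python3 go.py .5395 -.2365 -.003
```

```text
35.2 [ 0.5388 -0.237   0.1174] [-3.1415e+00 -2.3000e-03 -1.3000e-03] [-0.76 -0.53 -0.44] [-0.04  0.46  0.46  1.87 -0.26  0.87  0.55]
35.25 tcp [ 0.5364 -0.2436  0.1177] x [ 1.    -0.005  0.   ] z [ 0.    -0.004 -1.   ] q [-0.04  0.46  0.46  1.87 -0.26  0.87  0.55] F [-1.  -4.6  0.4] w 0.085
tool mm [  3.   -7.5 120.7]
```

View pics/w17.png

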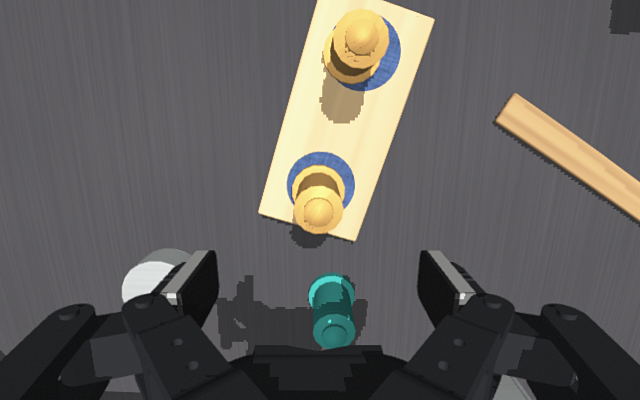

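A stands upright on its spot. Now B.

Request:
servo_tool(
  increments=[0,0,0,0,0,0,85,0,0,20,0,0,0,85,0,0,35,0,0,0,85,0,0,35,0,0,0,85,0,0,20,0,0,0,85,0,0,10,0,0,0,85,0,0,0,0,0,0,85,0,0,0,0,0,0,60],
)

```text
clock: 36.25
tcp_pos: [0.5397, -0.2365, -0.002]
orientation: [3.141, 0.001, 0.003]
contact_force: [0.3, 0.1, -0.0]
grip_width: 0.0694
```

Request:
servo_tool(
  increments=[0,0,0,0,0,0,48,0,0,0,0,0,0,40,0,0,0,0,0,0,34,0,0,0,0,0,0,28,0,0,0,0,0,0,24,0,0,0,0,0,0,24,0,0,0,0,0,0,24,0,0,0,0,0,0,24],
  squeeze=50,
)

```text
clock: 37.25
tcp_pos: [0.5393, -0.2362, -0.0024]
orientation: [-3.142, -0.002, -0.001]
contact_force: [-1.5, 0.8, 5.2]
grip_width: 0.0333
```

Request:
servo_tool(
  increments=[0,0,-8,0,0,0,24,0,0,-20,0,0,0,24,0,0,-20,0,0,0,24,0,0,-12,0,0,0,24,0,0,0,0,0,0,24,0,0,0,0,0,0,24,0,0,0,0,0,0,24,0,0,0,0,0,0,24],
)

```text
clock: 38.25
tcp_pos: [0.5385, -0.236, 0.0564]
orientation: [-3.141, -0.001, 0.002]
contact_force: [0.0, -0.8, -0.8]
grip_width: 0.0332
```

```bash
python3 look.py w18; python3 wt.py
```

```text
38.25 [ 0.5385 -0.236   0.0564] [-3.1413e+00 -1.4000e-03  1.6000e-03] [ 0.05 -0.78 -0.75] [-0.01  0.54  0.42  1.91 -0.31  0.76  0.59]
38.65 [ 0.5389 -0.2361  0.0569] Fz mean [-0.05 -0.26 -1.55] sd [0.08 0.26 0.52] tau [-0.000e+00 -5.324e+01  7.740e+00 -2.103e+01  1.000e-02  0.000e+00
  0.000e+00] w 0.0329
```

View pics/w18.png

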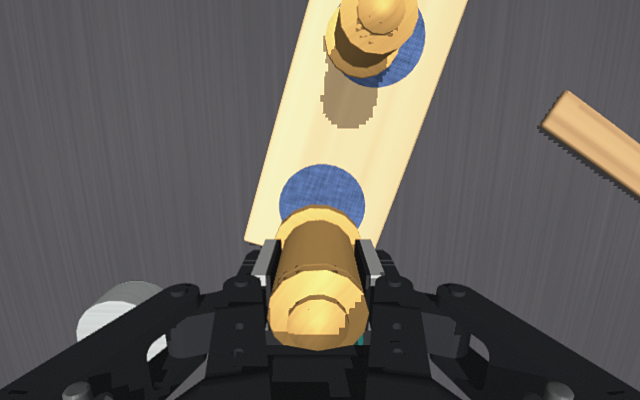

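B weighs about 1.6 N against 3.5 N for A, so A is the steel one. Setting B back down, then fetching A.

Request:
servo_tool(
  increments=[0,0,15,0,0,0,24,0,0,20,0,0,0,24,0,0,15,0,0,0,24,0,0,7,0,0,0,24,0,0,2.5,0,0,0,24,0,0,0,0,0,0,34,0,0,0,0,0,0,38,0,0,0,0,0,0,60],
)

```text
clock: 39.65
tcp_pos: [0.5393, -0.2363, -0.0023]
orientation: [3.141, 0.002, 0.001]
contact_force: [0.5, -0.1, 0.3]
grip_width: 0.0545
```

Request:
servo_tool(
  increments=[0,0,0,0,0,0,85,0,0,0,0,0,0,85,0,0,-25,0,0,0,85,0,0,-45,0,0,0,85,0,0,-40,0,0,0,85,9,-35,-10,0,0,0,85,9,-35,0,0,0,0,85,8.5,-36,0,0,0,0,85],
)

```text
clock: 40.65
tcp_pos: [0.5657, -0.1291, 0.1178]
orientation: [-3.142, -0.001, -0.001]
contact_force: [-0.5, -0.8, 0.2]
grip_width: 0.0847
```

Request:
servo_tool(
  increments=[0,0,0,0,0,0,85,0,0,0,0,0,0,85,0,0,0,0,0,0,85,0,0,0,0,0,0,85,0,0,0,0,0,0,85,0,0,0,0,0,0,85,0,0,0,0,0,0,85,0,0,0,0,0,0,85],
)

```text
clock: 41.65
tcp_pos: [0.5653, -0.1301, 0.1175]
orientation: [-3.142, -0.002, 0.0]
contact_force: [-0.0, 0.9, -0.2]
grip_width: 0.0846
```

```bash
python3 look.py w19; python3 go.py .5662 -.1295 -.003; python3 -c "
from h import *
p,d=grab_frame('side');cv2.imwrite('pics/s19.png',p[...,::-1])"
```

```text
41.65 [ 0.5653 -0.1301  0.1175] [-3.1416e+00 -1.7000e-03  0.0000e+00] [-0.03  0.86 -0.22] [-0.23  0.45  0.45  1.89 -0.25  0.86  0.35]
41.7 tcp [ 0.5653 -0.13    0.1174] x [ 1.     0.001 -0.   ] z [-0.  0. -1.] q [-0.23  0.45  0.45  1.89 -0.25  0.86  0.35] F [-0.   0.  -0.5] w 0.0848
tool mm [  0.9  -0.5 120.4]
```

View pics/w19.png

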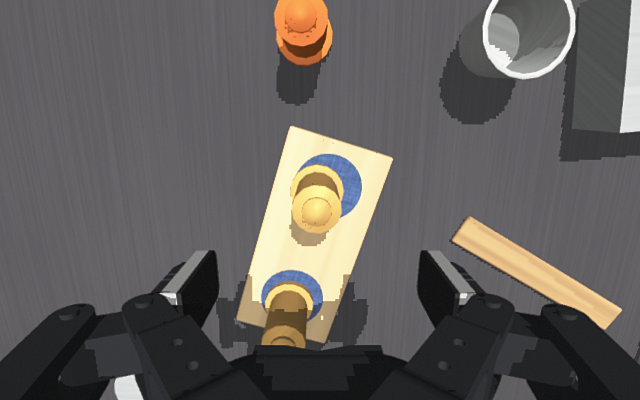

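View pics/s19.png

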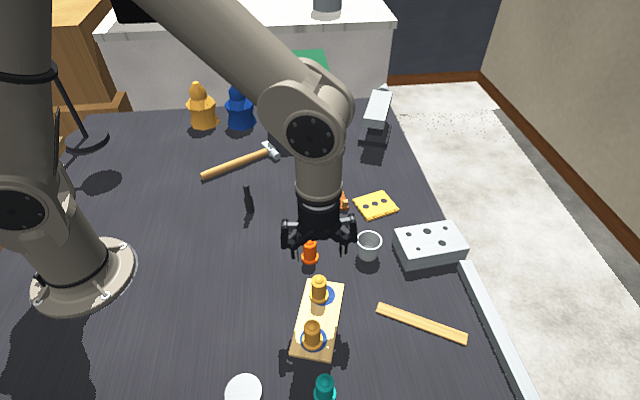

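Both finials stand upright. Gripping A again.

Request:
servo_tool(
  increments=[0.5,0,20,0,0,0,85,0,0,35,0,0,0,85,0,0,35,0,0,0,85,0,0,20,0,0,0,85,0,0,10,0,0,0,85,0,0,0,0,0,0,60,0,0,0,0,0,0,48,0,0,0,0,0,0,40],
)

```text
clock: 42.75
tcp_pos: [0.5665, -0.1302, -0.0016]
orientation: [3.142, 0.002, 0.003]
contact_force: [0.2, 0.2, 0.4]
grip_width: 0.0399
```

Request:
servo_tool(
  increments=[0,0,0,0,0,0,34,0,0,0,0,0,0,28,0,0,0,0,0,0,24,0,0,0,0,0,0,24,0,0,0,0,0,0,24,0,0,0,0,0,0,24,0,0,0,0,0,0,24,0,0,0,0,0,0,24],
  squeeze=55,
)

```text
clock: 43.75
tcp_pos: [0.5656, -0.1301, -0.002]
orientation: [-3.141, -0.001, 0.0]
contact_force: [-2.7, -0.1, 5.7]
grip_width: 0.0322
```

Request:
servo_tool(
  increments=[0,0,-10,0,0,0,24,0,0,-25,0,0,0,24,0,0,-40,0,0,0,24,0,0,-50,0,0,0,24,0,0,-50,0,0,0,24,0,0,-40,0,0,0,24,0,0,-20,0,0,0,24,0,0,-10,0,0,0,24],
)

```text
clock: 44.75
tcp_pos: [0.5659, -0.1301, 0.2437]
orientation: [-3.141, -0.001, -0.002]
contact_force: [0.5, -0.7, -3.6]
grip_width: 0.0317
```

```bash
python3 go.py .613 .2105 .242; python3 look.py w20
```

```text
44.75 tcp [ 0.5659 -0.1301  0.2437] x [1.    0.001 0.002] z [ 0.002  0.    -1.   ] q [-0.29  0.3   0.52  1.77 -0.17  1.11  0.28] F [ 0.5 -0.7 -3.6] w 0.0317
tool mm [  47.4 -340.6    1.8]
44.75 [ 0.5659 -0.1301  0.2437] [-3.1414e+00 -1.4000e-03 -2.4000e-03] [ 0.54 -0.7  -3.63] [-0.29  0.3   0.52  1.77 -0.17  1.11  0.28]
```

View pics/w20.png

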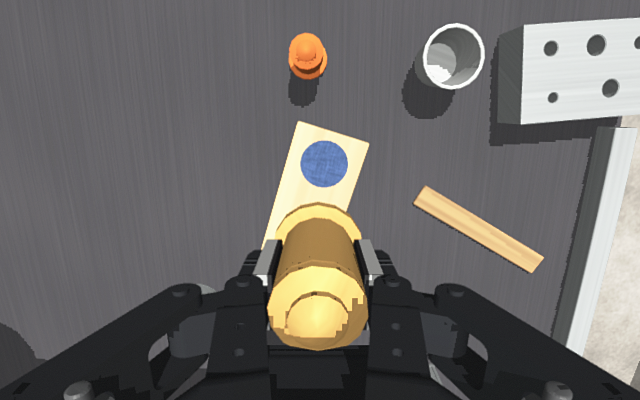

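Request:
servo_tool(
  increments=[2,-15,0,0,0,0,24,4,-30,0,0,0,0,24,6,-40,0,0,0,0,24,6,-40,0,0,0,0,24,6,-40,0,0,0,0,24,6,-40,0,0,0,0,24,6,-40,0,0,0,0,24,5,-40,0,0,0,0,24],
)

```text
clock: 45.8
tcp_pos: [0.6054, 0.1575, 0.2406]
orientation: [3.141, 0.003, -0.004]
contact_force: [0.5, 0.3, -3.0]
grip_width: 0.0318
```

Request:
servo_tool(
  increments=[4,-30,0,0,0,0,24,2.5,-18,0,0,0,0,24,0,-7.5,0,0,0,0,24,0,0,0,0,0,0,24,0,0,0,0,0,0,24,0,0,0,0,0,0,24,0,0,0,0,0,0,24,0,0,0,0,0,0,24],
)

```text
clock: 46.8
tcp_pos: [0.613, 0.2102, 0.2426]
orientation: [-3.141, -0.001, -0.0]
contact_force: [0.5, -0.0, -4.8]
grip_width: 0.0321
```

```bash
python3 go.py .613 .2105 .207; python3 look.py w21;python3 - <<'E'
from h import *
for n in ["side","top"]:
    p,d=grab_frame(n);np.save(f"pics/{n}21d.npy",d);cv2.imwrite(f"pics/{n}21.png",p[...,::-1]);
    c=p[90:210,250:400,::-1] if n=="side" else p[130:250,200:350,::-1]
    cv2.imwrite(f"pics/{n}21z.png",cv2.resize(c,(750,600),interpolation=cv2.INTER_CUBIC))
E
```

```text
46.8 tcp [0.613  0.2102 0.2426] x [1.    0.001 0.   ] z [ 0.  0. -1.] q [-0.71  0.42  0.39  1.6  -0.17  1.16 -0.28] F [ 0.5 -0.  -4.8] w 0.0321
tool mm [ 0.  -0.3 35.6]
46.8 [0.613  0.2102 0.2426] [-3.1415e+00 -1.0000e-03 -1.0000e-04] [ 0.46 -0.05 -4.75] [-0.71  0.42  0.39  1.6  -0.17  1.16 -0.28]
```

View pics/w21.png

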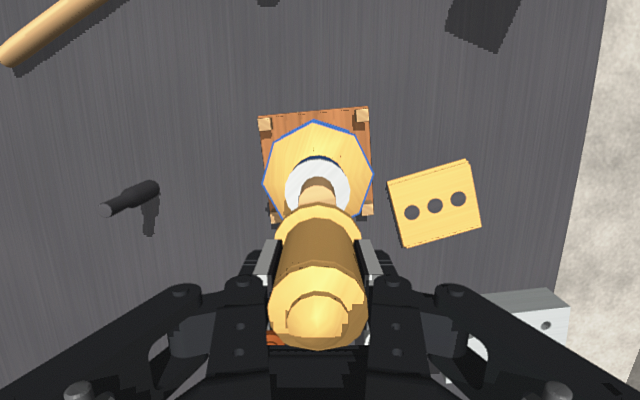

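View pics/side21z.png

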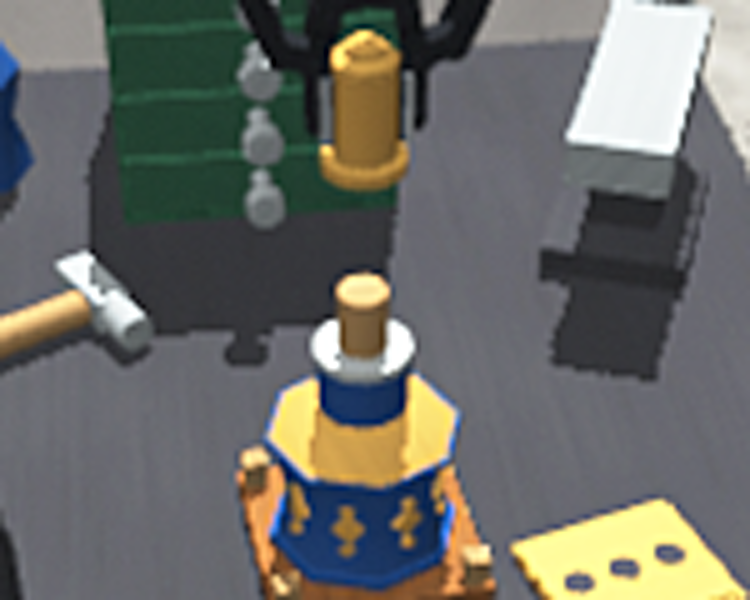

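View pics/top21z.png

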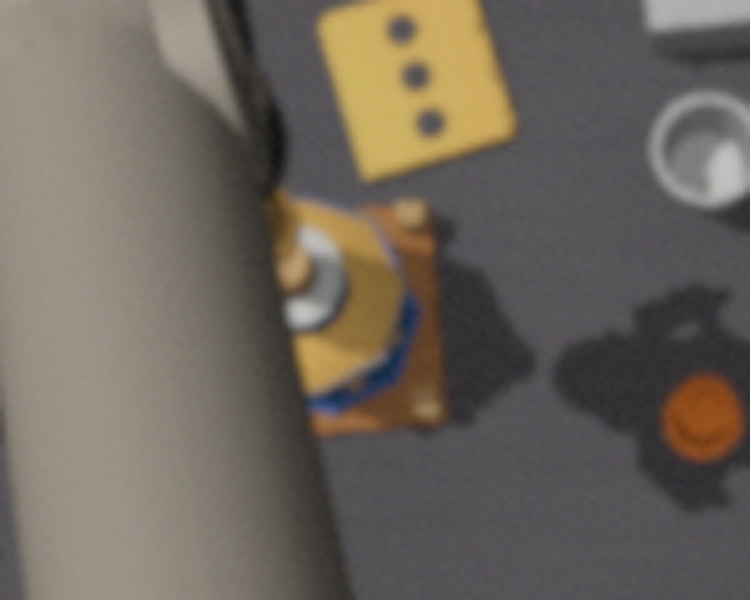

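Finial A hangs upright above the seated cap. Measuring its axis, tilt and height, and the cap stub in the same picture.

```bash
cat > fh.py <<'E'
from h import *
import pickle,sys
from scipy.optimize import least_squares
o,d=pickle.load(open(f"pics/{sys.argv[1]}.pkl","rb"));c,Rm,e=campose("wrist",o)
im=cv2.imread(f"pics/{sys.argv[1]}.png");h=cv2.cvtColor(im,cv2.COLOR_BGR2HSV)
def cl(x0,x1,y0,y1):
    return np.array([dep("wrist",d,u,v,o) for v in range(y0,y1) for u in range(x0,x1) if d[v,u]>0])
t=o["tcp_pos"]
P=cl(270,368,200,350);P=P[(np.hypot(P[:,0]-t[0],P[:,1]-t[1])<.03)&(P[:,2]>t[2]+.005)]
zt=P[:,2].max();print("tcp",t.round(4),"finial zmax",zt.round(4))
S=P[(P[:,2]<t[2]+.072)&(P[:,2]>t[2]+.027)&(np.abs(P[:,0]-t[0])<.0155)]
def f(p):
    a=np.array([p[2],p[3],1]);a/=np.linalg.norm(a);q=S-np.array([p[0],p[1],t[2]+.05]);return np.linalg.norm(q-np.outer(q@a,a),axis=1)-.017
r=least_squares(f,[t[0],t[1],0,0],loss="soft_l1",f_scale=.001);print("axis",r.x.round(4),"rms",np.sqrt((r.fun**2).mean()).round(5),len(S))
T=P[(P[:,2]>zt-.0125)&(P[:,2]<zt-.007)];print("shoulder z",np.median(T[:,2]).round(4),"mid",((T.max(0)+T.min(0))/2).round(4))
F=P[(P[:,2]<t[2]+.026)];hh=np.histogram(F[:,2],bins=20);i=hh[0].argmax();print("foot top z",hh[1][i:i+2].round(4))
C=cl(295,345,165,206);C=C[np.hypot(C[:,0]-.613,C[:,1]-.211)<.02]
U=C[(C[:,2]>.152)&(C[:,2]<.178)]
if len(U)>40:
    r=least_squares(lambda p:np.hypot(U[:,0]-p[0],U[:,1]-p[1])-.014,[.613,.2105],loss="soft_l1",f_scale=.001);print("cap stub",len(U),r.x.round(4),np.sqrt((r.fun**2).mean()).round(5),"zmax",C[:,2].max().round(4))
G=cl(283,352,155,215);m=(np.hypot(G[:,0]-.613,G[:,1]-.211)<.03)&(np.abs(G[:,2]-.146)<.004);G=G[m];print("flange",len(G),G[:,2].mean().round(4),((G.max(0)+G.min(0))/2).round(4))
E
python3 fh.py w21
python3 - <<'E'
import sys
from h import *
im=cv2.imread("pics/side21.png")
# side view: finial foot bottom centre and stub top
for nm,X in dict(capTop=[.613,.2105,.182],foot=[.613,.2105,.2565],knob=[.613,.2105,.3265]).items(): print(nm,((proj("side",X)-[250,90])*5).round(0))
E
```

```text
capTop [360. 287.]
foot [360. 163.]
knob [361.  34.]Traceback (most recent call last):
  File "fh.py", line 9, in <module>
    P=cl(270,368,200,350);P=P[(np.hypot(P[:,0]-t[0],P[:,1]-t[1])<.03)&(P[:,2]>t[2]+.005)]
  File "fh.py", line 7, in cl
    return np.array([dep("wrist",d,u,v,o) for v in range(y0,y1) for u in range(x0,x1) if d[v,u]>0])
                     ~~~^^^^^^^^^^^^^^^^^
  File "h.py", line 28, in dep
    c,Rm,e=campose(n,obs);x,y=und(c,u,v);z=d[int(v),int(u)];return e+Rm@np.array([x*z,-y*z,-z])
           ~~~~~~~^^^^^^^
  File "h.py", line 5, in campose
    c=calibration(n)
ValueError: time passes only in moves, steps and waits
```

```bash
python3 - <<'E'
s=open("h.py").read()
s=s.replace("def campose(n,obs=None):\n    c=calibration(n)","_C={}\ndef campose(n,obs=None):\n    c=_C.get(n) or _C.setdefault(n,calibration(n))")
open("h.py","w").write(s)
E
python3 fh.py w21
```

```text
tcp [0.613  0.2102 0.2426] finial zmax 0.3492
axis [ 6.135e-01  2.112e-01 -1.000e-04 -1.400e-03] rms 0.00039 3278
  return _methods._mean(a, axis=axis, dtype=dtype,
  ret = ret.dtype.type(ret / rcount)
Traceback (most recent call last):
  File "fh.py", line 15, in <module>
    T=P[(P[:,2]>zt-.0125)&(P[:,2]<zt-.007)];print("shoulder z",np.median(T[:,2]).round(4),"mid",((T.max(0)+T.min(0))/2).round(4))
                                                                                                  ~~~~~^^^
ValueError: zero-size array to reduction operation maximum which has no identity
```

```bash
sed -i 's/^zt=.*/P=P[P[:,2]<t[2]+.09];zt=P[:,2].max();print("tcp",t.round(4),"finial zmax",zt.round(4))/' fh.py; python3 fh.py w21
```

```text
tcp [0.613  0.2102 0.2426] finial zmax 0.3286
axis [ 6.135e-01  2.112e-01 -1.000e-04 -1.400e-03] rms 0.00039 3278
shoulder z 0.3184 mid [0.614  0.2128 0.3188]
foot top z [0.2642 0.2648]
cap stub 222 [0.613 0.211] 0.00019 zmax 0.1847
flange 1691 0.1466 [0.6131 0.2169 0.1462]
```

Request:
servo_tool(
  increments=[0,0,5,0,0,0,24,0,0,9,0,0,0,24,0,0,10,0,0,0,24,0,0,7,0,0,0,24,0,0,4,0,0,0,24,0,0,0,0,0,0,24,0,0,0,0,0,0,24,0,0,0,0,0,0,24],
)

```text
clock: 47.95
tcp_pos: [0.6132, 0.2105, 0.2079]
orientation: [-3.141, -0.002, -0.001]
contact_force: [-0.5, -0.1, -3.1]
grip_width: 0.0317
```

```bash
python3 go.py; python3 look.py w22; python3 fh.py w22; python3 - <<'E'
from h import *
p,d=grab_frame("side");cv2.imwrite("pics/s22.png",p[...,::-1])
p,d=grab_frame("top");cv2.imwrite("pics/t22.png",p[...,::-1])
print(get_obs()["clock"])
E
```

```text
47.95 tcp [0.6132 0.2105 0.2079] x [1.    0.001 0.001] z [ 0.001  0.    -1.   ] q [-0.7   0.44  0.38  1.64 -0.18  1.09 -0.27] F [-0.5 -0.1 -3.1] w 0.0317
47.95 [0.6132 0.2105 0.2079] [-3.1412e+00 -1.6000e-03 -1.0000e-03] [-0.5  -0.06 -3.08] [-0.7   0.44  0.38  1.64 -0.18  1.09 -0.27]
tcp [0.6132 0.2105 0.2079] finial zmax 0.2939
axis [ 6.136e-01  2.115e-01 -4.000e-04 -1.200e-03] rms 0.00038 3277
shoulder z 0.2837 mid [0.6141 0.2132 0.2842]
foot top z [0.2295 0.2301]
cap stub 329 [0.6131 0.211 ] 0.00018 zmax 0.1845
flange 1841 0.1465 [0.6135 0.2208 0.146 ]
48.1
```

View pics/s22.png

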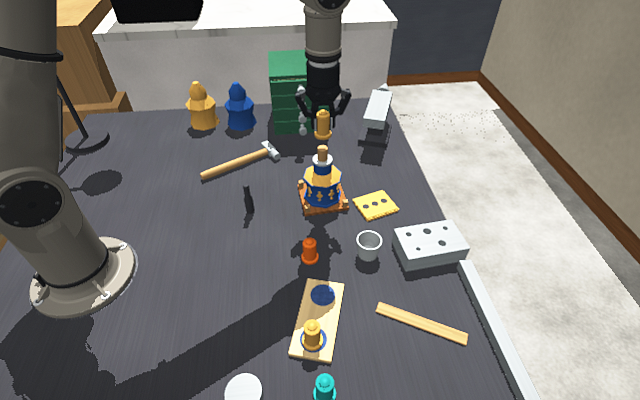

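View pics/t22.png

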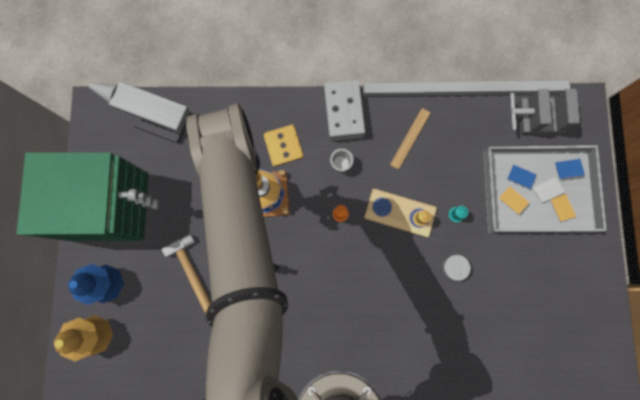

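The finial's underside is at about 0.223, roughly 41 mm above the cap, within 1 mm of centre and upright. The other things are in the same places as in the first pictures. Handing in.

```bash
python3 -c "
from bench import *
o=get_obs();print(abs(o['qvel']).max(),o['clock']);print(hand_in())"
```

```text
0.0018676079815011508 48.1
the job is handed in; nothing more can be done
None
```

I did the job in the order asked and handed it in at 48.1 s, but I tipped the cap over on the bench before getting it into the neck.

- **What went wrong:** My first grip on the cap caught only its very top, because the real fingertips sit about 33 mm behind the reported TCP. The cap tipped and came to rest close against the orange look-alike, perhaps touching it. I carried it clear by its plug, re-gripped the stub with a tilted wrist, turned it upright and lowered it into the neck.
- **Cap:** The last checks show the flange level, its top at 146 mm, and the stub top at about 182–184 mm, so it is fully down.
- **Weighing:** Finial A (nearer the lantern) read about 3.5 N and finial B about 1.55 N, so A has the steel core. B stands upright on the board where it started.
- **Final hold:** A is held still and upright, within about 0.1°. Its underside is about 41 mm above the cap, and its centre is within about 0.7 mm of the cap's.
- **Checks that disagreed:** The wrist and fixed cameras differed by about 3 mm on the neck's y position. The finger opening read about 1–2.5 mm narrower than the true diameters.
- **Bystanders:** They look unmoved in the last side and top pictures. The orange look-alike's outline was identical in the side view before and after the cap fell. I compared the others by eye only.

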